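Open the dry case past its safety catch and put the finder scope away

ROBOT

A 6-joint arm with a two-finger parallel gripper is mounted at the origin on the work surface. World frame = base frame: x ahead of the robot, y to its left, z up, the work surface at z = 0. Lengths are in m, angles in rad, forces in N, time in s.
With the tool pointing down it reaches from about 0.35 to 0.8 m from the base axis. Payload 7.3 kg.
Tool frame: the origin (TCP) lies at the very end of the fingers, on their centre line; the grasp point (between the pads) lies 19 mm behind it; y points along the fingers, z is the direction in which the jaws open and shut, and the axes are right-handed (so a half turn about y gives the same grasp; the last joint's range is limited). The gripper opens to 85 mm and grips with 20 to 120 N. Pads are 22 mm wide; open, the fingers measure 114 mm over their backs; the gripper's body (76 mm by 85 mm) begins 54 mm behind the grasp point. The pads swing forward as they close: fully open they stand 13 mm farther back than shut.
Start: joints at [1.134, 0.342, 1.524, -0, 1.275, -0.146], TCP at [0.151, 0.503, 0.231] pointing down, gripper open.
Joint ranges: [-2.53, 2.53], [-0.77, 2.02], [0.04, 2.7], [-1, 4.14], [0.28, 2.66], [-3.11, 3.11]. Speed limits (rad/s): [2.57, 2.57, 3.14, 3.14, 3.14, 3.14].

INTERFACE

Orientations are given as a 3x3 rotation matrix whose columns are the frame's x, y, z axes.
In Python, from station import state, capture, sign_off, boxes_of, pinpoint gives the robot as it stands. The module is installed in compiled form; this text tells all that it offers.
- The arm moves only by the shell command python3 -m pendant 'ROWS' [FORCE]. ROWS is text: rows parted by semicolons, each of 7 numbers parted by spaces: the turn, a rotation vector about the world's x, y, z in degrees, then the shift along the world's x, y, z in m, then the finger opening in m, from 0 to 0.0854. A call has 1 to 20 rows; each row is the pose to reach, as a shift and turn from the pose commanded when the call began; what a row does not reach only later rows make up. A row lasts 1/8 s, in which the tool goes at most 62.5 mm and 10.7 degrees, less where a joint would pass 70% of its speed; a pose out of reach is approached as far as the arm can. A call with a gripper value outside its range is refused whole. The fingers move at their own pace and stop on an object; FORCE is the grip in N (left out, the last holds). Time passes only in rows, so rows that repeat a pose let the fingers close. It gives the time, the measured TCP pose, the force and the opening at its end, in the units of the state.
- state(): the state, without advancing time (a new reading comes with each control period).
- capture(name): name is "scene" or "top" or "wrist"; returns a dict with "frame" (420x560x3 uint8, red, green, blue), "K" (3x3 intrinsics, pixels), "rvec" (rotation vector, rad) and "tvec" (3), from world to camera coordinates, as OpenCV has them; the wrist camera has in their place "hand_eye" (4x4, takes a point from camera to tool coordinates, whose origin is the TCP and whose axes are the tool frame's). Camera axes: x right, y down, z forward; pixel columns grow to the right and rows downward; lengths in m; the calibration is good to about 2 mm. A picture is of the moment at which its call begins: read the wrist's pose just before it. There is no depth.
- sign_off(): hands the job in, once; it reports no verdict.
Trained networks look in a picture, given as the dict that the camera call returned (one of the last four; its "shot" number tells which), for a name from the list of things; names that differ only in an ending like _2 or _b are one class to them, and where a whole thing is asked for, a point or a joint stands for the part that bears it (a point fixed in the world has none). Each returns a list of dicts, best first, with "p" (0 to 1); they miss things now and then, are a little off and sometimes report something else, mostly with a low value. They report only what shows in the picture. A call takes as long as a camera call. They do not tell look-alikes from the thing itself.
- boxes_of(picture, thing): "pixel" ([column, row] in pixels, amid what is visible of it).
- pinpoint(picture, thing): "pixel" ([column, row] in pixels: a listed point, or the origin of a listed thing).
The state is a dict: "time_s": time; "joints": joint angles; "qvel": joint speeds; "joint_efforts": joint torques, N m; "tool_pos": TCP position; "tool_rot": TCP orientation; "force": force on the tool from outside, world axes, zero at the start; "torque": the same for the moment, N m; "grip_width": finger opening in m.
Only numpy, scipy, OpenCV 4.12 (cv2) and the standard library are available. Lean on these libraries where they do the work, as an engineer would, in place of code of your own. Each camera call takes 0.05 s, during which the arm holds its last target.

TASK

The dry case's main latches are undone and its lid is ajar, held by the safety catch under its front lip: reach under the raised lip, push the red paddle of the catch aside (to the right as you face the case's front) and, holding it there, lift the lid, then swing it right back so that it stays open. Put the white finder scope, which lies half under the pine shelf, away in its fitted foam cradle in the case, wide objective end in the wide end of the cradle and its foot fully down on the floor of the case. Set the finder down gently rather than letting it drop, and leave the eyepieces, rings and other loose things standing where they are.

Things in the scene. Friction and masses are not known exactly. Their poses are not given: they have to be found in the camera images.
- case: Dark blue dry case, fixed: 185 deep (x) by 320 wide (y), open shell 100 high, 8 mm walls, inner floor 22 and foam 84 mm up, stock in it to 95 mm up. Origin: centre of underside; x from front to hinged back (within 0.2 rad of world +y: the front faces the robot's right), z up. A steel keeper plate for the catch juts 18 mm from mid front wall, 18 wide, 81 to 88 mm up. 
- lid (a joint): Lid angle (rad): 0 shut, 0.105 to 0.13 at the start, 0.14 where the catch stops it, 1.75 open (leaning 10 degrees back, at its stop). 0.6 kg; its friction hinge holds it wherever it is left; lifting takes about 7 N at the lip. Blue shell 320 wide, from the rim plane to 22 mm above it, 185 mm long from the hinge line, then the lip. It opens upward about the case's y axis through lid_hinge.
- lid_hinge (a point): Middle of the lid's hinge line, at the case's back edge, 100 mm above the table (case frame x 92.5, y 0, z 100 mm).
- lip (a point): Middle of the lower front edge of the lid's aluminium lip, on the lid, 230 mm from the hinge line, in the rim plane. The lip is a flange 8 mm thick, 170 mm wide (y), sticking 45 mm out in front of the lid's shell and of the case's front wall, with free room under it down to the table. A red mark on its top lies over the catch. Axes: the lid's (as the case's when shut).
- catch (a joint): Swing of the safety catch (rad): 0 hooked (at rest), 0.6 at most. It hangs from a pivot on the lid, 3 mm below the lip and 27 mm behind its front edge, and swings sideways to the case's -y (away from the robot). Spring: 1.5 N at the paddle to start, 4 N at 0.4 rad. It frees the lid from 0.3 rad and must be held so until the lid has passed 0.21 rad; let go sooner, it hooks again.
- catch_paddle (a point): Point in the catch's red paddle, 31 mm below the lip's underside, 16 mm behind its front edge, mid width of the case. The paddle is an upright plate 6 mm thick (y), from 6 to 26 mm behind the lip's front edge, hanging from 7 to 47 mm below the lip; push on its +y face, the one nearer the robot. The hook is 28 to 40 mm behind the edge. Room under the lip is free on both sides of the paddle.
- cradle (a point): Where the finder's origin must come: on the case's inner floor, axes as the case. Foam trough along y, from this point: wide part -100 to -34 mm, 69 wide (objective end); finger pocket -34 to 41, open 56 mm to front and back of the middle line; narrow part 41 to 100, 48 wide. Foam 62 mm high, so fingers fit only in the pocket. Middle line 120 mm before the hinge line, 57 behind the inner front wall.
- finder: White finder scope, black bracket with flat foot 100 x 40 x 12 mm; 190 long, 76 high, 0.3 to 0.5 kg. Origin: centre of foot's underside; x to the objective, z up; tube axis 45 mm up. Along x: rubber eyepiece end -95 to -66 (diameter 34), tube to 36 (40), rings at -28 and 28, 12 wide (54), objective end 36 to 95 (62). Stands on the table, eyepiece end 75 to 100 mm out of the shelf's open side.
- finder_grip (a point): Point on the tube's axis midway between the bracket rings, 45 mm over the finder's origin; centre of mass near it. Here, between the rings, the bracket's black saddle has upright flat sides: 44 mm long, 40 mm apart (finder's y), 20 to 62 mm above the foot's underside.
- finder_eye (a point): Point on the tube's axis at the eyepiece end face (finder x = -95 mm, z = 45 mm).
- finder_objective (a point): Point on the tube's axis at the objective end face (finder x = 95 mm, z = 45 mm).
- shelf: Pine shelf fixed at the robot's right: board 420 long (x), 200 deep (y), underside 105 and top 123 mm above the table; end panels 18 mm thick. Origin: on the table below the board's centre. Open towards its +y; yaw within 0.12 rad of the world's. On it a rack of six holes with eyepieces (x -66 to 106, y -91 to 21 mm), up to 220 mm above the table.
- shelf_edge (a point): Middle of the lower front edge of the shelf's board (shelf frame y = 100, z = 105 mm).
- eyepiece_silver: Stubby silver eyepiece in a hole of the rack, 44 mm diameter, 66 mm high, origin at the foot of its barrel. Bystander.
- eyepiece_big: Big black eyepiece standing on the table, 62 mm diameter, 98 mm high, origin centre of underside. Bystander.
- eyecup: Black rubber eyecup standing on the table, 52 mm diameter, 34 mm high, origin centre of underside. Bystander.
- t_ring: Brass T-ring lying on the table, 60 mm outer diameter, 16 mm high, origin centre of underside. Bystander.
- filter_cell: Blue glass filter in an aluminium cell lying on the table, 54 mm diameter, 10 mm high, origin centre of underside. Bystander.
- handset: Grey mount handset lying partly under the shelf beside the finder, 62 x 120 x 26 mm (x, y, z), origin centre of underside. Bystander.
Not all that is in view belongs to the job. What is shaped like the finder but turquoise is not meant.

How it is judged:
By the outcome, as a careful person would: the job done as asked, in the order asked, and still so for the second after the job is handed in, with the robot touching nothing.
It also fails if it takes over 72 s, if anything falls off the work surface, if the arm or the gripper's body presses on something with over 40 N, if the wrist force passes 120 N, or if a joint passes its speed limit or range.

## Working session

There is one attempt and no reset: what is moved stays moved. The work goes in short steps, Python scripts to look and compute and a shell command to move; the robot and the scene stay as the last step left them, time stands still between calls to the robot, and variables do not carry over. Pictures are saved under pics/ and viewed, and the job is handed in when it is done.

```bash
mkdir -p pics; ls; cat > h.py <<'E'
import numpy as np,cv2
from station import *
np.set_printoptions(precision=4,suppress=True)
def save(c,n): cv2.imwrite('pics/'+n+'.png',c['frame'][:,:,::-1])
def ray(c,px):
    """world origin, direction for fixed cams"""
    K=c['K'];d=np.linalg.inv(K)@np.array([px[0],px[1],1.])
    if 'rvec' in c:
        R=cv2.Rodrigues(np.array(c['rvec'],float))[0];t=np.array(c['tvec'],float).ravel()
        return -R.T@t,R.T@d
    H=np.array(c['hand_eye']);R=c['rot'];p=c['pos']
    return p+R@H[:3,3],R@H[:3,:3]@d
def onz(c,px,z):
    o,d=ray(c,px);return o+d*(z-o[2])/d[2]
def wrist():
    s=state();c=capture('wrist');c['rot']=np.array(s['tool_rot']);c['pos']=np.array(s['tool_pos']);return c
def proj(c,P):
    P=np.atleast_2d(P).astype(float)
    if 'rvec' in c: R=cv2.Rodrigues(np.array(c['rvec'],float))[0];q=P@R.T+np.array(c['tvec']).ravel()
    else:
        H=np.array(c['hand_eye']);T=np.eye(4);T[:3,:3]=c['rot'];T[:3,3]=c['pos'];M=np.linalg.inv(T@H);q=P@M[:3,:3].T+M[:3,3]
    q=q@np.array(c['K']).T;return q[:,:2]/q[:,2:]
def tri(obs):
    A=np.zeros((3,3));b=np.zeros(3)
    for c,px in obs:
        o,d=ray(c,px);d=d/np.linalg.norm(d);M=np.eye(3)-np.outer(d,d);A+=M;b+=M@o
    return np.linalg.solve(A,b)
E
python3 - <<'E'
from h import *
s=state();print(s)
for n in ['scene','top']:
    c=capture(n);save(c,n+'0')
    print(n,c['K'].tolist() if hasattr(c['K'],'tolist') else c['K'])
    for t in ['finder','finder_grip','finder_eye','finder_objective','case','lip','lid_hinge','catch_paddle','cradle','shelf','shelf_edge','handset','eyepiece_big','eyecup','t_ring','filter_cell']:
        print(t,[(np.round(r['pixel']).tolist(),round(r['p'],2)) for r in pinpoint(c,t)][:3])
c=wrist();save(c,'wrist0')
E
```

```text
pics
{'time_s': 0.0, 'joints': array([ 1.134 ,  0.3427,  1.525 ,  0.    ,  1.2754, -0.146 ]), 'qvel': array([ 0.0003,  0.001 , -0.0005, -0.0006, -0.0013, -0.0005]), 'joint_efforts': array([  0.0012, -43.3678, -24.6012,  -0.    ,   0.0078,  -0.    ]), 'tool_pos': array([0.1503, 0.5026, 0.2306]), 'tool_rot': array([[ 0.958 , -0.0007,  0.2867],
       [-0.2867, -0.0014,  0.958 ],
       [-0.0002, -1.    , -0.0015]]), 'force': array([0.5031, 0.8992, 0.3677]), 'torque': array([ 0.0348, -0.0076,  0.0634]), 'grip_width': 0.08531685184260446}
scene [[392.7063469821491, 0.0, 274.28901168207574], [0.0, 392.7063469821491, 209.94497039659603], [0.0, 0.0, 1.0]]
finder [([155.0, 213.0], 0.88), ([170.0, 311.0], 0.64), ([134.0, 334.0], 0.52)]
finder_grip [([172.0, 304.0], 0.84), ([155.0, 202.0], 0.75)]
finder_eye [([189.0, 206.0], 0.76), ([201.0, 284.0], 0.71)]
finder_objective [([123.0, 202.0], 0.72)]
case [([375.0, 220.0], 0.93), ([238.0, 247.0], 0.54)]
lip [([341.0, 215.0], 0.75), ([338.0, 214.0], 0.66)]
lid_hinge [([414.0, 186.0], 0.8), ([416.0, 173.0], 0.43), ([162.0, 294.0], 0.22)]
catch_paddl
[... 504 characters left out ...]
.0], 0.76)]
finder_grip [([370.0, 288.0], 0.88), ([401.0, 183.0], 0.62)]
finder_eye [([343.0, 268.0], 0.77), ([369.0, 184.0], 0.65)]
finder_objective [([399.0, 308.0], 0.96)]
case [([194.0, 162.0], 0.87), ([410.0, 232.0], 0.51)]
lip [([235.0, 164.0], 0.8), ([427.0, 185.0], 0.61)]
lid_hinge [([152.0, 150.0], 0.72)]
catch_paddle []
cradle []
shelf [([425.0, 183.0], 0.77), ([153.0, 148.0], 0.52)]
shelf_edge [([406.0, 179.0], 0.77), ([399.0, 181.0], 0.65)]
handset [([409.0, 234.0], 0.84), ([392.0, 184.0], 0.21)]
eyepiece_big [([315.0, 124.0], 0.81), ([412.0, 233.0], 0.24)]
eyecup [([320.0, 211.0], 0.82)]
t_ring [([321.0, 156.0], 0.61), ([369.0, 187.0], 0.37)]
filter_cell [([119.0, 185.0], 0.75)]
```

View pics/scene0.png

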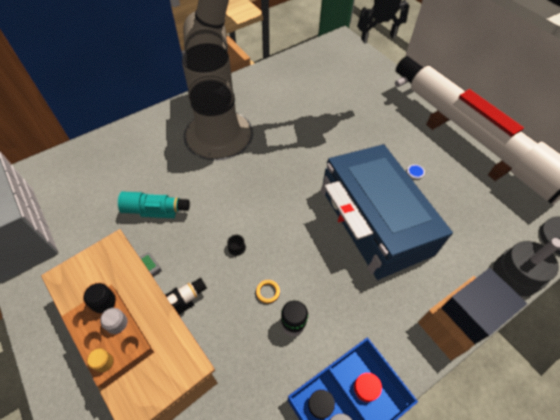

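View pics/top0.png

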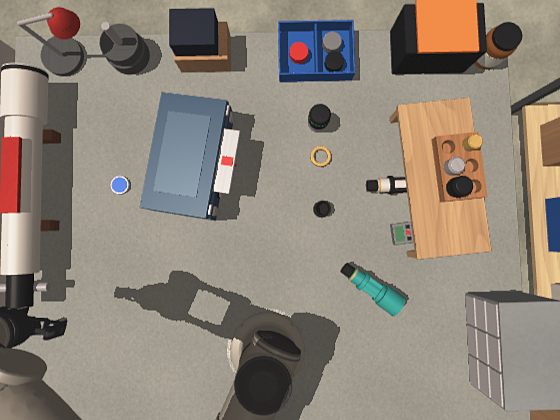

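View pics/wrist0.png

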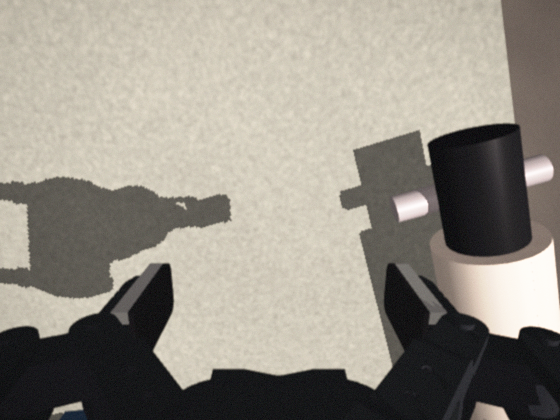

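White finder: the scene camera shows it at (186,294) and the top camera at (386,185), half under the shelf. The turquoise look-alike is at (150,205) and (375,290). The white one fits, with its eyepiece end sticking out of the shelf. The case's lip with its red mark is at (345,210) in scene and (228,160) in top.

```bash
python3 - <<'E'
from h import *
s=capture('scene');t=capture('top')
print('cam',ray(s,(0,0))[0],ray(t,(0,0))[0])
def best(c,n,near):
    r=[x['pixel'] for x in pinpoint(c,n)]
    r=[x for x in r if np.hypot(*(np.array(x)-near))<25]
    return r[0] if r else None
for n,a,b in [('finder_eye',(201,284),(369,184)),('finder_grip',(172,304),(401,183)),('lip',(341,215),(235,164)),('lid_hinge',(414,186),(152,150)),('shelf_edge',(164,292),(402,180)),('eyepiece_big',(292,322),(315,124)),('eyecup',(237,249),(320,211)),('t_ring',(265,293),(321,156)),('handset',(134,278),(409,234))]:
    pa,pb=best(s,n,a),best(t,n,b)
    if pa is None or pb is None: print(n,pa,pb); continue
    P=tri([(s,pa),(t,pb)]);print(n,P,'err',proj(s,P)-pa,proj(t,P)-pb)
for n,x0,y0,x1,y1,k in [('scene',300,130,460,290,5),('top',120,80,260,230,5),('top',350,90,510,270,4),('scene',100,240,240,340,5)]:
    c=s if n=='scene' else t
    cv2.imwrite(f'pics/crop_{n}_{x0}.png',cv2.resize(c['frame'][y0:y1,x0:x1,::-1],None,fx=min(k,580/(y1-y0)),fy=min(k,580/(y1-y0)),interpolation=cv2.INTER_CUBIC))
E
```

```text
cam [ 0.8792 -0.3586  0.9581] [ 0.3216 -0.045   1.2262]
finder_eye [ 0.4639 -0.3     0.0434] err [[-1.0241  0.066 ]] [[-0.8109 -0.35  ]]
finder_grip [ 0.4618 -0.3857  0.0437] err [[-1.8024  0.1244]] [[-1.4109 -0.537 ]]
lip [0.5198 0.0723 0.1161] err [[-1.4106  0.1246]] [[-1.105  -0.7459]]
lid_hinge [0.5697 0.2883 0.1229] err [[ 0.2298 -0.033 ]] [[0.1807 0.1362]]
shelf_edge [ 0.4732 -0.3853  0.1278] err [[-1.4385  0.0954]] [[-1.12   -0.4043]]
eyepiece_big [ 0.6572 -0.1525 -0.0116] err [[ 0.5358 -0.0397]] [[0.3811 0.2203]]
eyecup [ 0.3933 -0.1633 -0.0021] err [[-1.2565  0.0666]] [[-1.0453 -0.5303]]
t_ring [ 0.5589 -0.1644  0.0073] err [[ 0.4861 -0.0376]] [[0.3693 0.1965]]
handset [ 0.3381 -0.4306  0.0168] err [[ 0.6559 -0.0427]] [[0.543  0.1846]]
```

```bash
python3 - <<'E'
import cv2,numpy as np
f=lambda n:cv2.resize(cv2.imread('pics/'+n+'.png'),(400,300*1))
print([cv2.imread('pics/'+n+'.png').shape for n in ['crop_scene_300','crop_top_120','crop_top_350','crop_scene_100']])
E
```

```text
[(580, 580, 3), (580, 541, 3), (580, 516, 3), (500, 700, 3)]
```

View pics/crop_top_120.png

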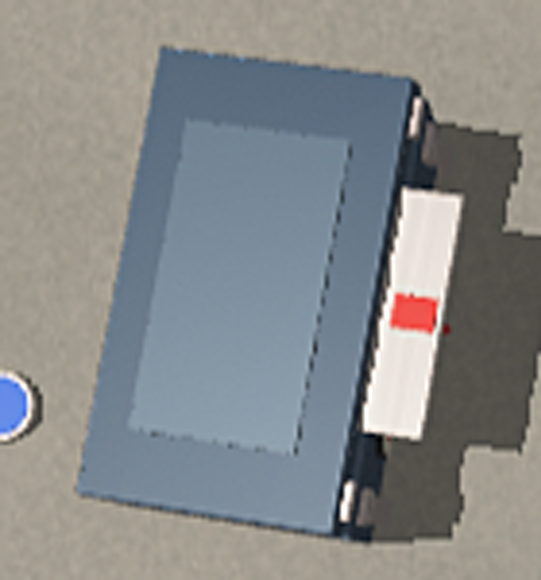

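View pics/crop_scene_300.png

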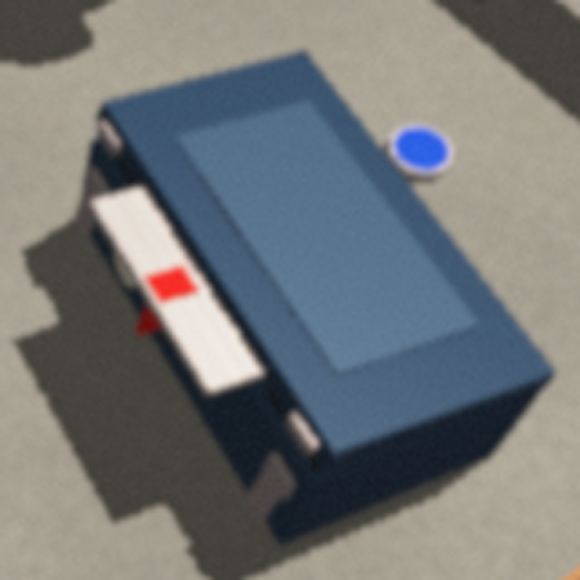

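View pics/crop_top_350.png

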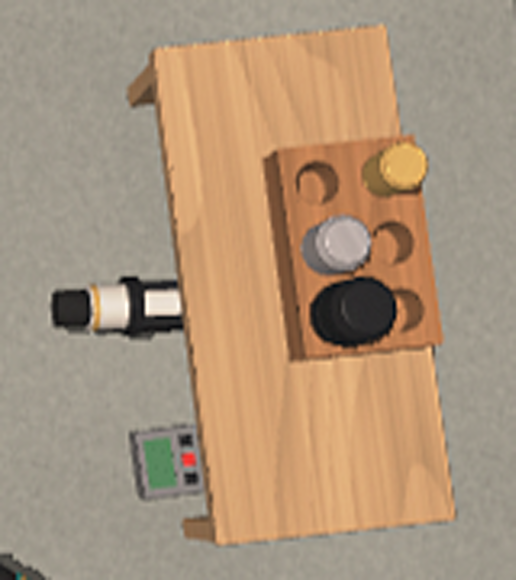

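View pics/crop_scene_100.png

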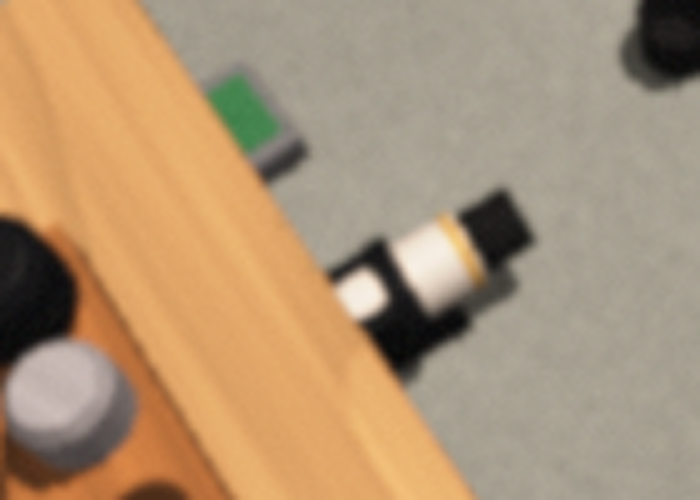

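```bash
cat > fitcase.py <<'E'
from h import *
from scipy.optimize import least_squares
s=capture('scene');t=capture('top')
# lid-frame pts mm, y+ = toward robot (near)
L=[(0,-160,22),(0,160,22),(-185,-160,22),(-185,160,22),(-230,-85,8),(-230,85,8)]
T=[(160,47),(78,492),(415,80),(335,533),(462,195),(418,438)]
S=[(552,375),(305,52),(330,455),(103,103),(212,393),(92,205)]
T=np.array(T)/3.867+[120,80]-0.4; S=np.array(S)/3.625+[300,130]-0.4
L=np.array(L)/1000.
def pts(p,L=L):
    x,y,yaw,a=p
    # lid opening: front (-x) rises: rotate about y by +a: x'=c x + s z ; z'=-s x + c z
    c,sn=np.cos(a),np.sin(a)
    q=np.c_[c*L[:,0]+sn*L[:,2],L[:,1],-sn*L[:,0]+c*L[:,2]]+[0.0925,0,0.1]
    cy,sy=np.cos(yaw),np.sin(yaw)
    return np.c_[x+cy*q[:,0]-sy*q[:,1],y+sy*q[:,0]+cy*q[:,1],q[:,2]]
if __name__=='__main__':
    f=lambda p:np.r_[(proj(t,pts(p))-T).ravel(),(proj(s,pts(p))-S).ravel()]
    r=least_squares(f,[0.54,0.19,1.57,0.12],loss='soft_l1')
    print(r.x,r.cost);print(f(r.x).reshape(-1,2))
    print('lip',pts(r.x,np.array([[-.23,0,0]])),'hinge',pts(r.x,np.array([[0,0,0.]])))
E
python3 fitcase.py
```

```text
[0.5484 0.2065 1.3858 0.1196] 4.182940187396916
[[ 0.0451 -0.7347]
 [-0.9493  0.1719]
 [-0.256  -1.0479]
 [-0.815   0.458 ]
 [ 0.2795  0.2221]
 [ 0.6568 -0.0194]
 [ 1.368  -0.0401]
 [-0.23   -0.2902]
 [ 0.6392  0.4607]
 [-0.8672 -0.0522]
 [-1.3339  0.0969]
 [-0.7589 -0.4928]]
lip [[0.5234 0.073  0.1274]] hinge [[0.5654 0.2974 0.1   ]]
```

Case yaw is 1.386, the lid is at about 0.12 rad, and the lip is at (0.523, 0.073, 0.127). I'll lift and swing the tool to a position in front of the case.

```bash
python3 -m pendant '0 0 0 0 0 0.05 0.04; 0 0 0 0.03 -0.05 0.09 0; 0 0 0 0.08 -0.1 0.1 0; 0 0 0 0.12 -0.16 0.1 0; 0 0 0 0.16 -0.22 0.1 0; 0 0 0 0.20 -0.28 0.1 0; 0 0 0 0.23 -0.34 0.1 0; 0 0 0 0.26 -0.40 0.1 0; 0 0 0 0.29 -0.46 0.1 0; 0 0 0 0.31 -0.52 0.1 0; 0 0 0 0.33 -0.58 0.1 0;0 0 0 0.33 -0.58 0.1 0' ; python3 - <<'E'
from h import *
s=state();print(s['joints'],s['tool_pos'],s['tool_rot'],s['time_s'],s['grip_width'])
c=wrist();save(c,'w1')
E
```

```text
time_s: 4.35
tool_pos: [0.4809, -0.0792, 0.3314]
tool_rot: [[0.958, 0.001, 0.287], [-0.287, 0.0, 0.958], [0.0, -1.0, 0.0]]
force: [1.1, 1.5, 0.5]
grip_width: -0.0003
[-0.3208  0.2106  1.4303  0.0003  1.5002 -1.6003] [ 0.4809 -0.0792  0.3314] [[ 0.9579  0.0005  0.2873]
 [-0.2873  0.0001  0.9579]
 [ 0.0005 -1.      0.0003]] 4.35 -0.0002853496475668567
```

View pics/w1.png

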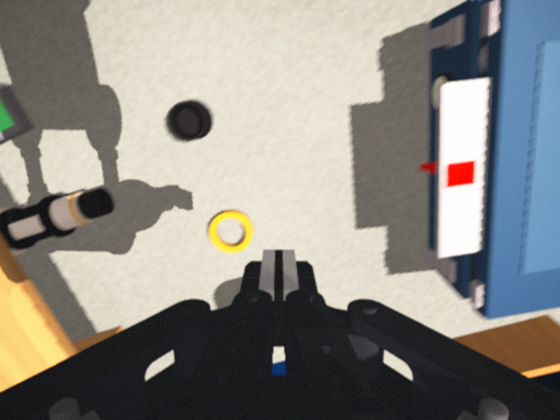

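```bash
python3 - <<'E'
from h import *
from scipy.spatial.transform import Rotation as R
yaw=1.3858;cx=np.array([np.cos(yaw),np.sin(yaw),0]);cy=np.array([-cx[1],cx[0],0])
s=state();R0=np.array(s['tool_rot'])
t=np.radians(15);y=np.cos(t)*cx-np.array([0,0,np.sin(t)]);x=-cy;z=np.cross(x,y)
Rt=np.c_[x,y,z];print(Rt)
print('rv',np.degrees(R.from_matrix(Rt@R0.T).as_rotvec()))
E
```

```text
[[ 0.9829  0.1777  0.0476]
 [-0.1839  0.9494  0.2544]
 [-0.     -0.2588  0.9659]]
rv [ 73.1025 -17.8179   5.4496]
```

```bash
python3 -m pendant '9 -2.2 0.7 0 0 0 0; 18 -4.4 1.4 0 0.01 0 0; 27 -6.6 2 0.01 0.02 0 0; 36.5 -8.9 2.7 0.01 0.03 -0.01 0; 45 -11 3.4 0.015 0.04 -0.02 0; 54 -13.2 4 0.02 0.05 -0.02 0; 63 -15.4 4.7 0.02 0.06 -0.03 0; 73 -17.8 5.4 0.025 0.06 -0.03 0; 73 -17.8 5.4 0.025 0.06 -0.03 0;73 -17.8 5.4 0.025 0.06 -0.03 0' ; python3 - <<'E'
from h import *
s=state();print(s['joints'],s['tool_pos'],s['time_s'])
c=wrist();save(c,'w2');save(capture('scene'),'s2')
E
```

```text
time_s: 5.65
tool_pos: [0.5056, -0.0171, 0.3017]
tool_rot: [[0.983, 0.176, 0.043], [-0.182, 0.949, 0.257], [0.004, -0.261, 0.965]]
force: [-0.4, -0.7, 1.0]
grip_width: -0.0001
[-0.7494  0.5638  1.6592  1.002   1.8266 -2.3797] [ 0.5056 -0.0171  0.3017] 5.65
```

View pics/w2.png

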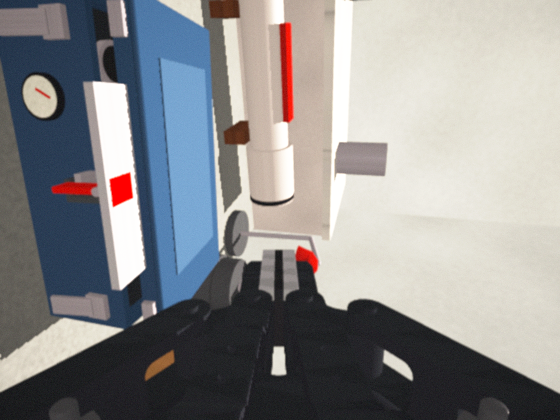

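View pics/s2.png

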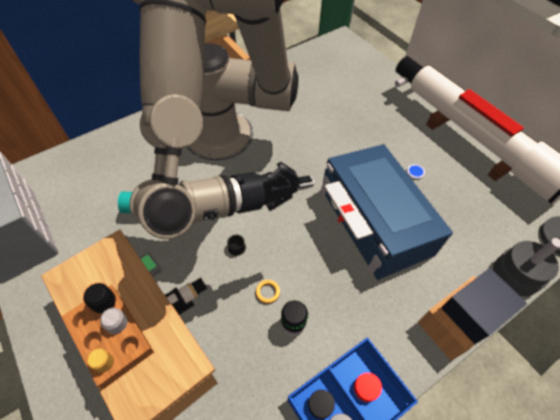

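```bash
cat > ov.py <<'E'
from fitcase import *
def overlay(c,p,n):
    im=c['frame'][:,:,::-1].copy()
    L2=np.array([(0,-160,22),(0,160,22),(-185,-160,22),(-185,160,22),(-230,-85,8),(-230,85,8),(-230,-85,0),(-230,85,0),(-230,0,0),(-214,3,-31),(-224,3,-7),(-224,3,-47),(-224,-3,-47)])/1000
    for q in proj(c,pts(p,L2)): cv2.circle(im,tuple(int(round(v)) for v in q),3,(0,255,0),1)
    cv2.imwrite('pics/'+n+'.png',im)
E
python3 - <<'E'
from ov import *
c=wrist();overlay(c,[0.5484,0.2065,1.3858,0.1196],'w3')
for n in ['lip','catch_paddle']: print(n,[(r['pixel'],r['p']) for r in pinpoint(c,n)][:2])
P=pts([0.5484,0.2065,1.3858,0.1196],np.array([[-.23,0,0],[-.214,0,-.031]]));print(P,proj(c,P))
E
```

```text
lip [([101.4, 195.3], 0.7)]
catch_paddle [([74.9, 187.0], 0.75)]
[[0.5234 0.073  0.1274]
 [0.5257 0.0849 0.0948]] [[ 96.547  192.9947]
 [ 74.9038 187.0145]]
```

View pics/w3.png

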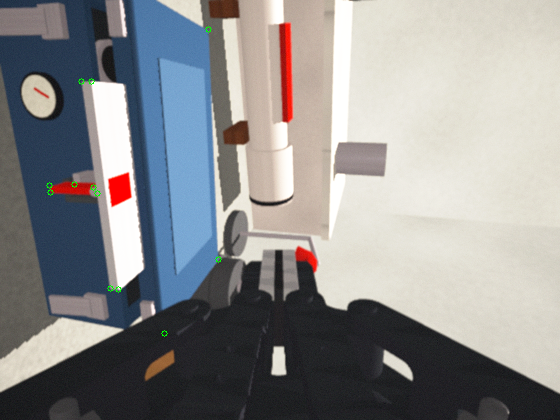

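```bash
python3 -m pendant '0 0 0 -0.005 0.01 -0.03 0; 0 0 0 -0.01 0.02 -0.06 0; 0 0 0 -0.015 0.03 -0.09 0; 0 0 0 -0.017 0.035 -0.12 0; 0 0 0 -0.017 0.04 -0.15 0; 0 0 0 -0.017 0.045 -0.18 0;0 0 0 -0.017 0.045 -0.201 0; 0 0 0 -0.017 0.045 -0.201 0; 0 0 0 -0.017 0.045 -0.201 0' ; python3 - <<'E'
from ov import *
s=state();print(s['joints'],s['tool_pos'],s['force'])
c=wrist();overlay(c,[0.5484,0.2065,1.3858,0.1196],'w4');save(capture('scene'),'s4')
E
```

```text
time_s: 7.12
tool_pos: [0.4888, 0.0278, 0.1011]
tool_rot: [[0.983, 0.177, 0.042], [-0.182, 0.95, 0.254], [0.005, -0.257, 0.966]]
force: [-0.1, 0.8, 1.0]
grip_width: 0.0003
[-0.7076  0.8772  1.8356  0.9926  1.5372 -2.7783] [0.4888 0.0277 0.1012] [-0.7813 -0.9017  0.7784]
```

View pics/w4.png

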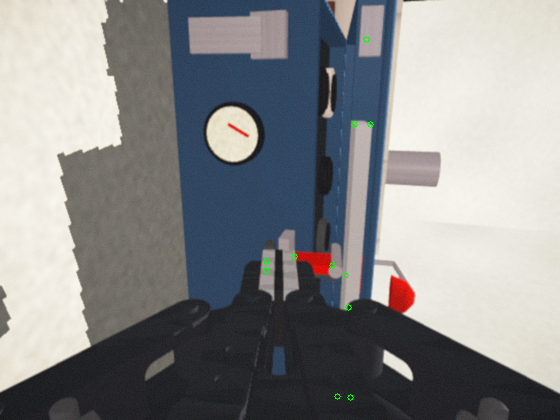

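View pics/s4.png

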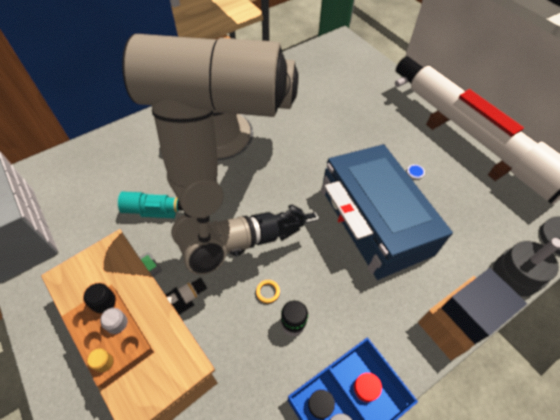

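```bash
python3 -m pendant '0 0 0 0.0046 0.0246 0 0; 0 0 0 0.0092 0.0492 0 0; 0 0 0 0.0138 0.0737 -0.001 0; 0 0 0 0.0138 0.0737 -0.001 0' ; python3 - <<'E'
from ov import *
s=state();print(s['joints'],s['tool_pos'],s['force'])
c=wrist();overlay(c,[0.5484,0.2065,1.3858,0.1196],'w5')
E
```

```text
time_s: 7.82
tool_pos: [0.5018, 0.103, 0.0998]
tool_rot: [[0.984, 0.175, 0.043], [-0.18, 0.951, 0.253], [0.004, -0.257, 0.966]]
force: [-0.1, -1.3, 0.7]
grip_width: -0.0001
[-0.5712  0.8672  1.8979  1.1191  1.4655 -2.7969] [0.5024 0.1014 0.0996] [ 0.3588  0.0754 -0.8162]
```

View pics/w5.png

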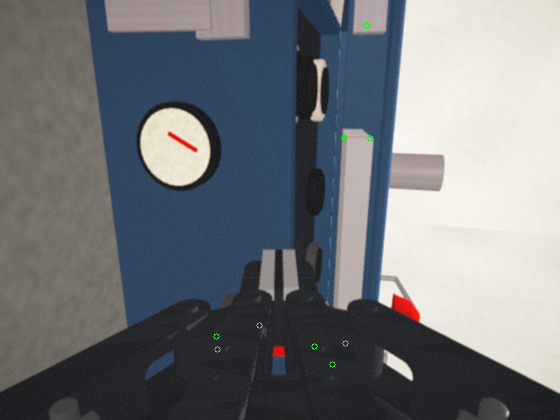

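```bash
python3 -m pendant '0 0 0 0.006 -0.0011 0 0; 0 0 0 0.012 -0.0022 0 0;0 0 0 0.016 -0.003 0 0; 0 0 0 0.0197 -0.0037 0 0; 0 0 0 0.0197 -0.0037 0 0' ; python3 - <<'E'
from h import *
s=state();print(s['joints'],s['tool_pos'],s['force'])
save(capture('scene'),'s6');save(capture('top'),'t6')
E
```

```text
time_s: 8.6
tool_pos: [0.5204, 0.098, 0.0991]
tool_rot: [[0.984, 0.173, 0.045], [-0.179, 0.951, 0.253], [0.001, -0.257, 0.966]]
force: [-9.8, -4.8, -0.2]
grip_width: 0.0002
[-0.5565  0.8801  1.8441  1.1253  1.4802 -2.7546] [0.5204 0.098  0.0991] [-9.7696 -4.7949 -0.2409]
```

```bash
python3 - <<'E'
import cv2
a=cv2.imread('pics/s6.png')[150:260,290:400];b=cv2.imread('pics/t6.png')[110:220,180:290]
cv2.imwrite('pics/c6.png',cv2.hconcat([cv2.resize(i,(400,400),interpolation=cv2.INTER_CUBIC) for i in (a,b)]))
E
```

```text
(no output)
```

View pics/c6.png

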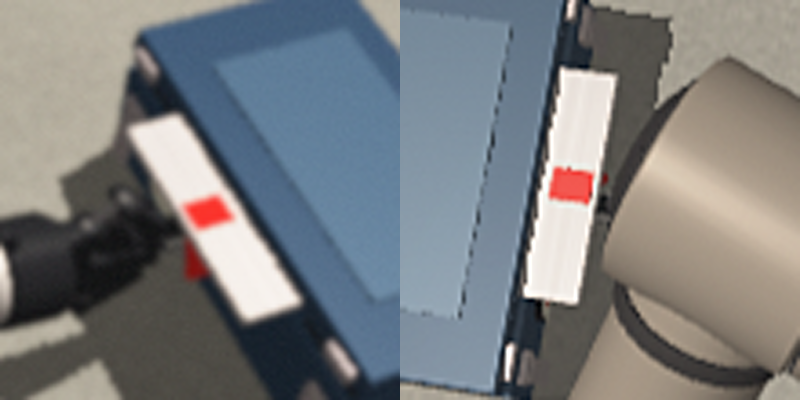

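```bash
python3 -m pendant '0 0 0 -0.001 -0.005 0 0; 0 0 0 -0.001 -0.005 0 0' ; python3 - <<'E'
from h import *
s=state();print(s['tool_pos'],s['force'])
c=wrist();save(c,'w7')
s=capture('scene');save(s,'s7')
yaw=1.3858;cx=np.array([np.cos(yaw),np.sin(yaw),0]);cy=np.array([-cx[1],cx[0],0])
print([(r['pixel'],r['p']) for r in pinpoint(s,'catch_paddle')][:2])
a=s['frame'][180:240,310:390,::-1]
cv2.imwrite('pics/c7.png',cv2.resize(a,(800,600),interpolation=cv2.INTER_CUBIC))
E
```

```text
time_s: 8.95
tool_pos: [0.5192, 0.0937, 0.0986]
tool_rot: [[0.984, 0.172, 0.046], [-0.178, 0.951, 0.253], [0.0, -0.257, 0.966]]
force: [-7.1, 2.4, -2.9]
grip_width: 0.0003
[0.5192 0.0937 0.0986] [-7.0859  2.4085 -2.8754]
[([138.6, 335.5], 0.59), ([342.1, 218.7], 0.55)]
```

View pics/c7.png

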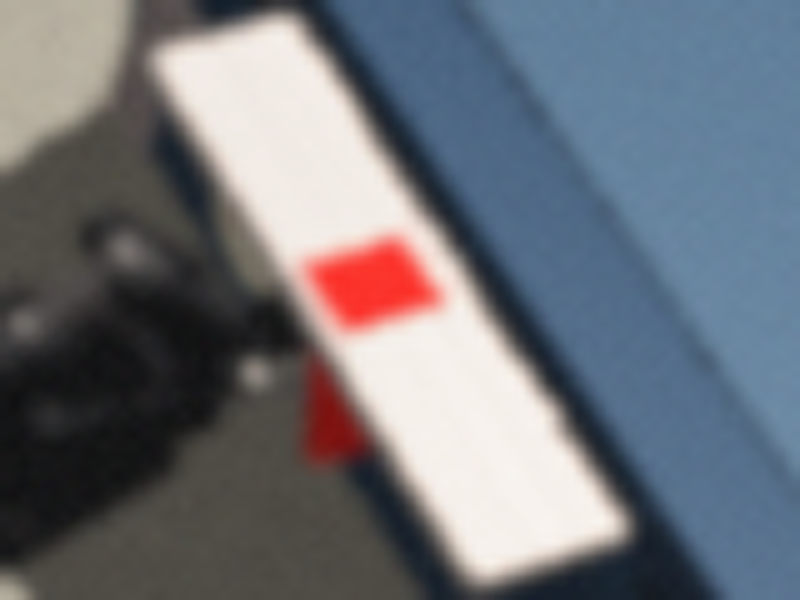

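View pics/w7.png

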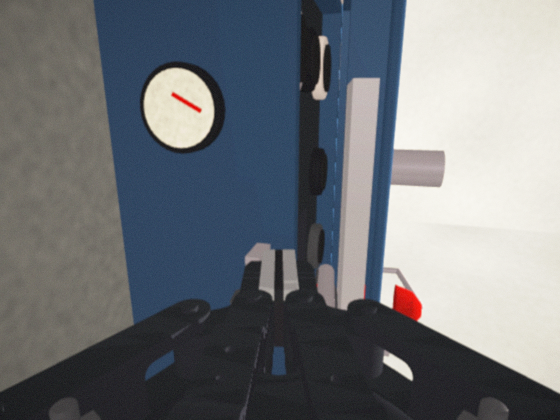

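```bash
python3 - <<'E'
from fitcase import *
p=[0.5484,0.2065,1.3858,0.1196]
for f in [0,.2,.3,.4,.5,.6]:
    v=[]
    for sy in (3,-3):
        v.append((-.224,(-44*np.sin(f)+sy*np.cos(f))/1e3,(-3-44*np.cos(f)-sy*np.sin(f))/1e3))
    q=proj(s,pts(p,np.array(v)));print(f,(q-[310,180])*10)
E
```

```text
0 [[261.244  414.5381]
 [272.0961 432.5275]]
0.2 [[277.4406 440.3658]
 [289.2715 455.6256]]
0.3 [[286.0799 451.778 ]
 [298.2463 465.4408]]
0.4 [[294.9799 462.0366]
 [307.3723 473.9613]]
0.5 [[304.0607 471.0364]
 [316.566  481.094 ]]
0.6 [[313.2398 478.6809]
 [325.741  486.7563]]
```

```bash
python3 -m pendant '-1.5 -8 2.1 0 0 0 0; -3 -16 4.3 0 0 0 0; -3 -16 4.3 0 0 0 0' ; python3 - <<'E'
from h import *
s=state();print(s['joints'],s['tool_pos'],s['force'],s['time_s'])
E
```

```text
time_s: 9.57
tool_pos: [0.52, 0.0932, 0.0981]
tool_rot: [[0.955, 0.175, -0.241], [-0.099, 0.95, 0.296], [0.281, -0.259, 0.924]]
force: [-4.8, 0.7, -7.3]
grip_width: -0.0
[-0.5653  0.8813  1.8414  1.1183  1.4812 -3.048 ] [0.52   0.0932 0.0981] [-4.7674  0.6833 -7.3147] 9.575
```

```bash
python3 - <<'E'
from h import *
s=capture('scene');save(s,'s8')
a=s['frame'][180:240,310:390,::-1]
cv2.imwrite('pics/c8.png',cv2.resize(a,(800,600),interpolation=cv2.INTER_CUBIC))
E
```

```text
(no output)
```

View pics/c8.png

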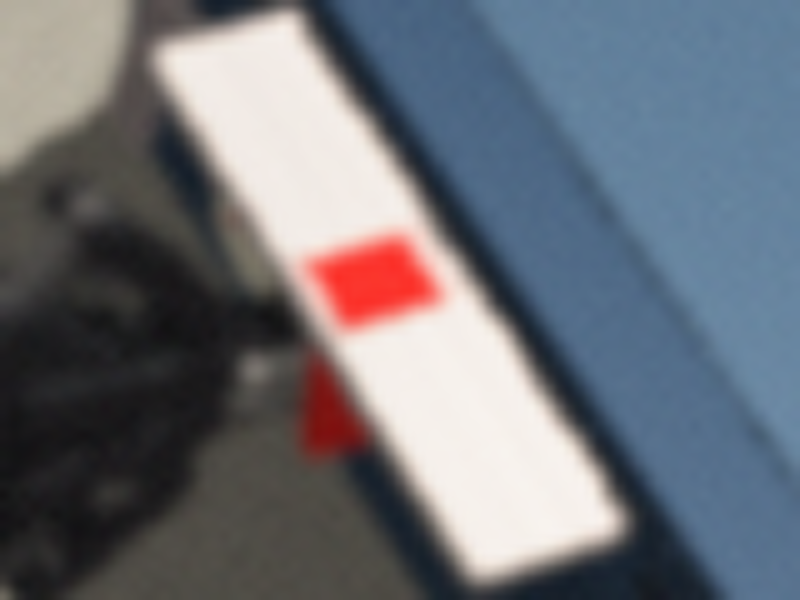

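```bash
python3 -m pendant '0 0 0 0.002 -0.0004 0.004 0; 0 0 0 0.002 0 0.008 0; 0 0 0 0.002 0.0005 0.012 0; 0 0 0 0.002 0.0005 0.012 0' ; python3 - <<'E'
from h import *
s=state();print(s['joints'],s['tool_pos'],s['force'],s['time_s'])
s=capture('scene');save(s,'s9')
a=s['frame'][180:240,310:390,::-1]
cv2.imwrite('pics/c9.png',cv2.resize(a,(800,600),interpolation=cv2.INTER_CUBIC))
E
```

```text
time_s: 10.12
tool_pos: [0.5215, 0.0939, 0.1104]
tool_rot: [[0.955, 0.174, -0.239], [-0.099, 0.95, 0.295], [0.278, -0.259, 0.925]]
force: [-7.9, 0.1, -5.2]
grip_width: 0.0
[-0.5622  0.8574  1.8399  1.1182  1.4919 -3.0222] [0.5215 0.0939 0.1104] [-7.9391  0.0631 -5.2434] 10.125
```

View pics/c9.png

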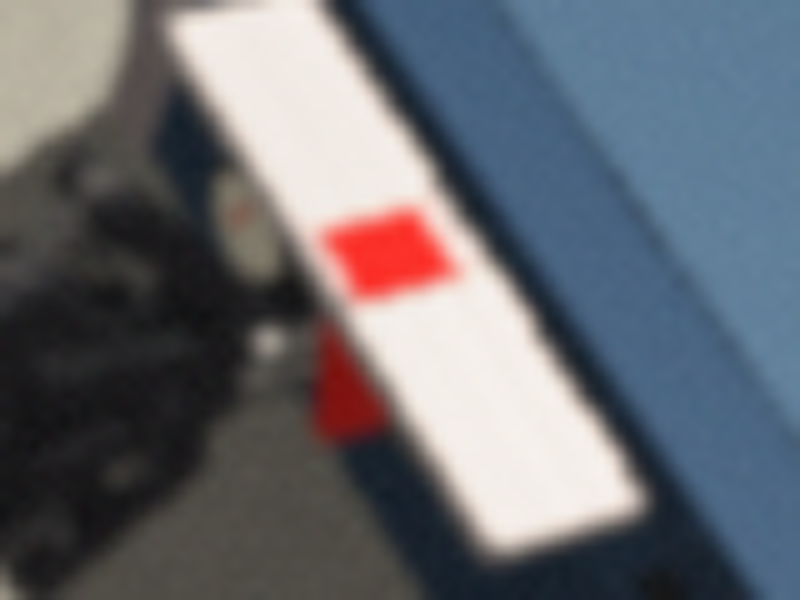

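```bash
python3 -m pendant '0 0 0 0 0.0005 0.007 0; 0 0 0 0 0.0015 0.014 0; 0 0 0 0.0005 0.003 0.022 0; 0 0 0 0.001 0.005 0.030 0;0 0 0 0.001 0.007 0.038 0; 0 0 0 0.001 0.007 0.038 0' ; python3 - <<'E'
from h import *
s=state();print(s['joints'],s['tool_pos'],s['force'],s['time_s'])
s=capture('scene');save(s,'s10')
a=s['frame'][150:240,290:410,::-1]
cv2.imwrite('pics/c10.png',cv2.resize(a,(800,600),interpolation=cv2.INTER_CUBIC))
E
```

```text
time_s: 10.92
tool_pos: [0.5221, 0.1013, 0.1489]
tool_rot: [[0.955, 0.173, -0.239], [-0.098, 0.951, 0.295], [0.278, -0.258, 0.925]]
force: [-9.5, 0.1, -3.5]
grip_width: -0.0001
[-0.549   0.7791  1.8482  1.1248  1.5178 -2.9565] [0.5221 0.1013 0.1489] [-9.5362  0.0507 -3.4501] 10.925
```

View pics/c10.png

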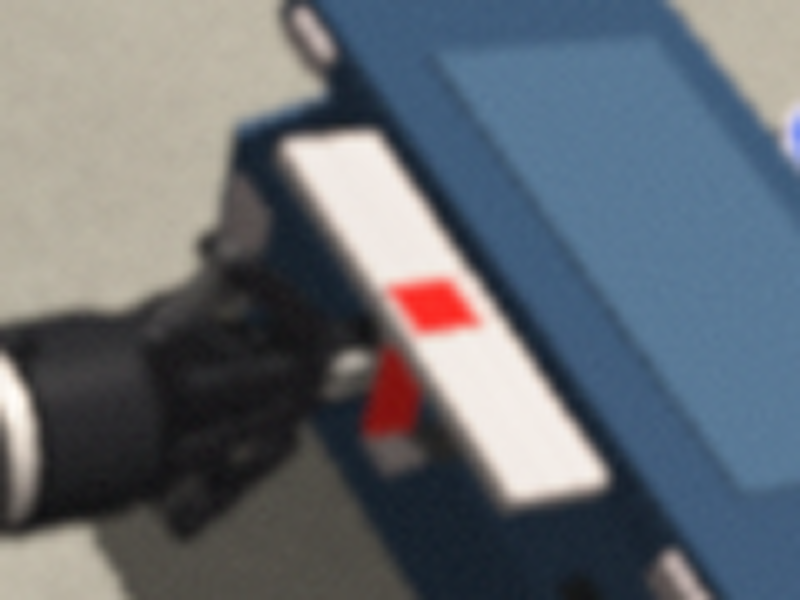

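```bash
python3 -m pendant '1 5 -1.4 -0.008 0.001 0 0; 2 10 -2.8 -0.016 0.002 0 0; 3 16 -4.3 -0.0216 0.004 0 0; 3 16 -4.3 -0.0205 0.009 0.016 0; 3 16 -4.3 -0.0197 0.0142 0.0315 0; 3 16 -4.3 -0.018 0.0231 0.050 0; 3 16 -4.3 -0.016 0.0337 0.0677 0; 3 16 -4.3 -0.0137 0.046 0.0841 0; 3 16 -4.3 -0.0111 0.0598 0.0992 0; 3 16 -4.3 -0.0083 0.0751 0.1128 0; 3 16 -4.3 -0.0052 0.0916 0.1248 0; 3 16 -4.3 -0.0052 0.0916 0.1248 0' ; python3 - <<'E'
from h import *
s=state();print(s['joints'],s['tool_pos'],s['force'],s['time_s'])
s=capture('scene');save(s,'s11')
save(wrist(),'w11')
E
```

```text
time_s: 12.48
tool_pos: [0.5187, 0.1935, 0.2761]
tool_rot: [[0.984, 0.176, 0.04], [-0.18, 0.951, 0.252], [0.006, -0.255, 0.967]]
force: [-0.3, 0.2, 0.4]
grip_width: 0.0001
[-0.3833  0.5051  1.8884  1.2501  1.5151 -2.4172] [0.5187 0.1935 0.2761] [-0.3297  0.224   0.4234] 12.475
```

View pics/s11.png

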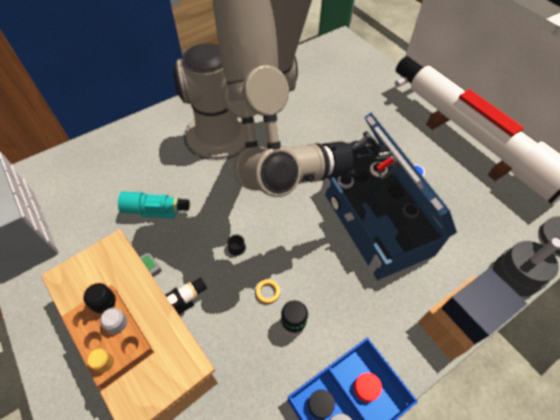

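View pics/w11.png

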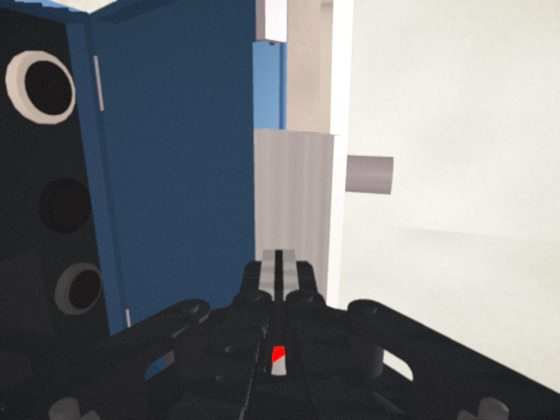

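```bash
python3 -m pendant '0 0 0 0.004 0.02 0.006 0; 0 0 0 0.008 0.04 0.011 0; 0 0 0 0.0115 0.06 0.014 0; 0 0 0 0.015 0.08 0.016 0; 0 0 0 0.019 0.1 0.016 0; 0 0 0 0.022 0.118 0.016 0; 0 0 0 0.0235 0.126 0.016 0; 0 0 0 0.0235 0.126 0.016 0' ; python3 - <<'E'
from h import *
s=state();print(s['joints'],s['tool_pos'],s['force'],s['time_s'])
s=capture('scene');save(s,'s12')
E
```

```text
time_s: 13.58
tool_pos: [0.542, 0.3182, 0.29]
tool_rot: [[0.983, 0.176, 0.044], [-0.181, 0.95, 0.253], [0.003, -0.257, 0.967]]
force: [-0.2, 0.2, -0.3]
grip_width: -0.0001
[-0.1159  0.4964  1.8441  1.4274  1.3439 -2.3185] [0.542  0.3182 0.29  ] [-0.1798  0.2387 -0.2525] 13.575
```

View pics/s12.png

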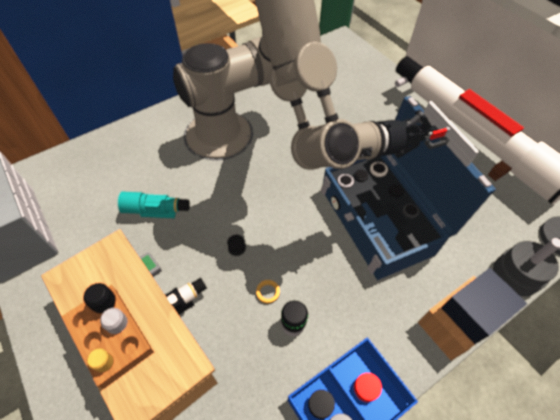

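```bash
python3 -m pendant '0 0 0 0.001 0.006 0 0; 0 0 0 0.002 0.012 0 0; 0 0 0 0.003 0.016 0 0;0 0 0 0.003 0.016 0 0'; python3 -m pendant '0 0 0 0.001 0.004 0 0; 0 0 0 0.0015 0.008 0 0; 0 0 0 0.0015 0.008 0 0'
```

```text
time_s: 14.12
tool_pos: [0.5453, 0.3346, 0.2904]
tool_rot: [[0.983, 0.176, 0.043], [-0.181, 0.95, 0.253], [0.004, -0.256, 0.967]]
force: [0.3, 0.2, -0.3]
grip_width: 0.0002
time_s: 14.5
tool_pos: [0.546, 0.3371, 0.2903]
tool_rot: [[0.983, 0.178, 0.045], [-0.184, 0.949, 0.255], [0.003, -0.259, 0.966]]
force: [-27.6, -65.7, 12.1]
grip_width: -0.0004
```

```bash
python3 -m pendant '0 0 0 -0.003 -0.015 0 0; 0 0 0 -0.01 -0.05 0.01 0; 0 0 0 -0.02 -0.1 0.03 0; 0 0 0 -0.03 -0.16 0.06 0; 0 0 0 -0.03 -0.16 0.06 0'; python3 - <<'E'
from h import *
from scipy.spatial.transform import Rotation as R
s=state();R0=np.array(s['tool_rot'])
Rt=np.c_[[0,-1,0],[0,0,-1],[1,0,0]]
print(s['joints'],s['force'],'rv',np.degrees(R.from_matrix(Rt@R0.T).as_rotvec()))
save(capture('scene'),'s13');t=capture('top');save(t,'t13');print(s['tool_pos'])
E
```

```text
time_s: 15.12
tool_pos: [0.518, 0.1792, 0.3521]
tool_rot: [[0.983, 0.182, 0.04], [-0.186, 0.949, 0.254], [0.008, -0.257, 0.966]]
force: [-1.2, 0.8, -0.1]
grip_width: -0.0
[-0.4125  0.3829  1.8129  1.2306  1.594  -2.2373] [-1.2255  0.8357 -0.0698] rv [-51.1401  62.3833 -67.1777]
[0.518  0.1792 0.3521]
```

View pics/s13.png

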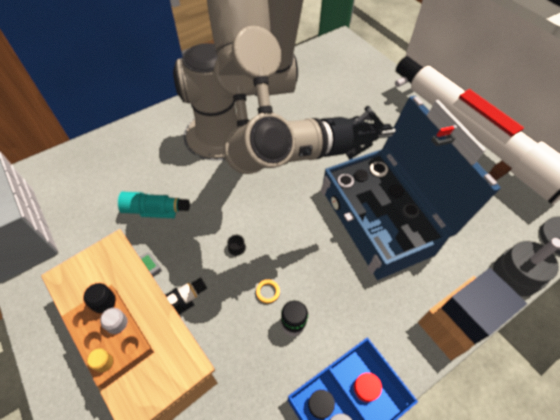

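View pics/t13.png

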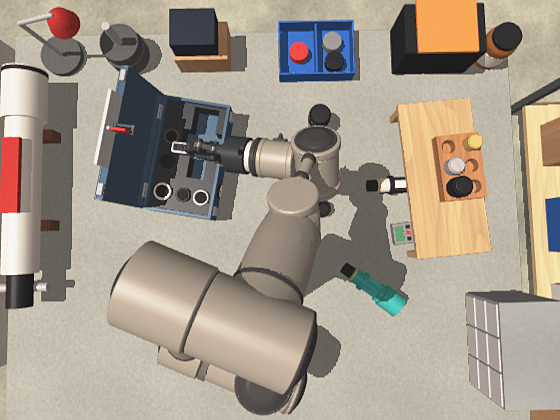

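```bash
python3 -m pendant '-9 1.7 0 -0.005 -0.03 0 0; -18 3.4 0 -0.01 -0.06 0 0.02; -27.5 5.1 0 -0.015 -0.09 0 0.04; -37 6.9 0 -0.02 -0.12 -0.01 0.06; -46 8.6 0 -0.025 -0.16 -0.01 0.07; -55 10.3 0 -0.03 -0.19 -0.02 0.085; -64 12 0 -0.035 -0.23 -0.02 0.085; -73.7 13.8 0 -0.04 -0.26 -0.02 0.085; -73.7 13.8 0 -0.04 -0.26 -0.02 0.085'; python3 - <<'E'
from h import *
from scipy.spatial.transform import Rotation as R
s=state();R0=np.array(s['tool_rot'])
Rt=np.c_[[0,-1,0],[0,0,-1],[1,0,0]]
print(s['joints'],s['tool_pos'],R0,'rv',np.degrees(R.from_matrix(Rt@R0.T).as_rotvec()))
c=capture('scene');t=capture('top')
for k,v in (('s',c),('t',t)): save(v,k+'14')
E
```

```text
time_s: 16.35
tool_pos: [0.4772, -0.0752, 0.3295]
tool_rot: [[0.985, -0.001, 0.175], [-0.175, 0.005, 0.985], [-0.002, -1.0, 0.004]]
force: [-0.6, 0.4, -0.2]
grip_width: 0.085
[-0.3178  0.2043  1.4434  0.004   1.4965 -1.7127] [ 0.4772 -0.0752  0.3295] [[ 0.9845 -0.0012  0.1753]
 [-0.1753  0.0046  0.9845]
 [-0.002  -1.      0.0043]] rv [ -0.2669   0.1249 -79.9023]
```

```bash
python3 -m pendant '0 0 -10 0 -0.02 -0.01 0.085; 0 0 -20 0 -0.04 -0.02 0.085; 0 0 -30 -0.005 -0.06 -0.03 0.085; 0 0 -40 -0.01 -0.08 -0.04 0.085; 0 0 -50 -0.015 -0.1 -0.05 0.085; 0 0 -60 -0.015 -0.12 -0.06 0.085; 0 0 -70 -0.015 -0.135 -0.07 0.085; 0 0 -80 -0.015 -0.145 -0.08 0.085; 0 0 -80 -0.015 -0.145 -0.08 0.085'; python3 - <<'E'
from h import *
s=state();print(s['joints'],s['tool_pos'])
c=wrist();save(c,'w15')
for n in ['finder','finder_eye','finder_grip','finder_objective','shelf_edge']:print(n,[(np.round(r['pixel'],1).tolist(),round(r['p'],2)) for r in pinpoint(c,n)][:3])
for n,z in [('finder_eye',.045),('finder_grip',.045),('shelf_edge',.105)]:
    for r in pinpoint(c,n)[:2]: print(n,onz(c,r['pixel'],z))
E
```

```text
time_s: 17.58
tool_pos: [0.4614, -0.2225, 0.2488]
tool_rot: [[-0.006, 0.001, 1.0], [-1.0, 0.005, -0.006], [-0.005, -1.0, 0.001]]
force: [0.4, 0.5, 0.1]
grip_width: 0.0848
[-0.602   0.3058  1.5272  0.0048  1.3106 -0.5968] [ 0.4614 -0.2225  0.2488]
finder [([284.0, 302.8], 0.97), ([34.5, 228.9], 0.9), ([281.7, 244.1], 0.74)]
finder_eye [([279.6, 244.6], 0.91), ([50.1, 179.1], 0.84)]
finder_grip [([282.3, 325.4], 0.97), ([5.8, 246.7], 0.64), ([279.4, 244.5], 0.6)]
finder_objective []
shelf_edge [([284.0, 366.1], 0.92), ([173.2, 331.9], 0.45)]
finder_eye [ 0.4625 -0.2954  0.045 ]
finder_eye [ 0.2358 -0.2243  0.045 ]
finder_grip [ 0.4649 -0.3921  0.045 ]
finder_grip [ 0.1767 -0.2958  0.045 ]
shelf_edge [ 0.4659 -0.3958  0.105 ]
shelf_edge [ 0.3631 -0.3573  0.105 ]
```

View pics/w15.png

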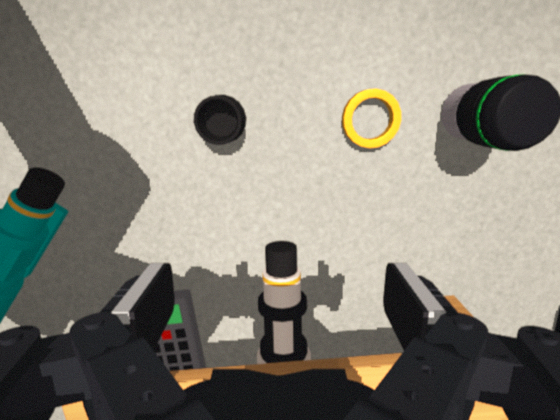

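```bash
python3 -m pendant '0 0 0 0.0015 -0.045 -0.03 0.07; 0 0 0 0.0015 -0.0885 -0.06 0.07; 0 0 0 0.0015 -0.0885 -0.1 0.07; 0 0 0 0.0015 -0.0885 -0.14 0.07; 0 0 0 0.0015 -0.0885 -0.18 0.07; 0 0 0 0.0015 -0.0885 -0.21 0.07;0 0 0 0.0015 -0.0885 -0.221 0.07;0 0 0 0.0015 -0.0885 -0.221 0.07' 20; python3 - <<'E'
from h import *
s=state();print(s['joints'],s['tool_pos'],s['force'])
c=wrist();save(c,'w16');save(capture('scene'),'s16')
print(pinpoint(c,'finder_eye')[:1])
E
```

```text
time_s: 19.02
tool_pos: [0.4634, -0.3114, 0.0291]
tool_rot: [[-0.006, 0.002, 1.0], [-1.0, 0.002, -0.006], [-0.002, -1.0, 0.002]]
force: [1.3, 0.7, -0.2]
grip_width: 0.0702
[-0.7303  0.636   1.6639  0.0032  0.8413 -0.7261] [ 0.4634 -0.3114  0.0291] [ 1.3344  0.6509 -0.2457]
[{'pixel': [277.2, 247.2], 'p': 0.77}]
```

View pics/w16.png

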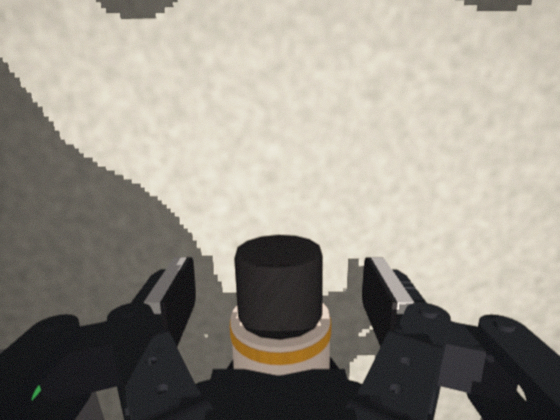

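View pics/s16.png

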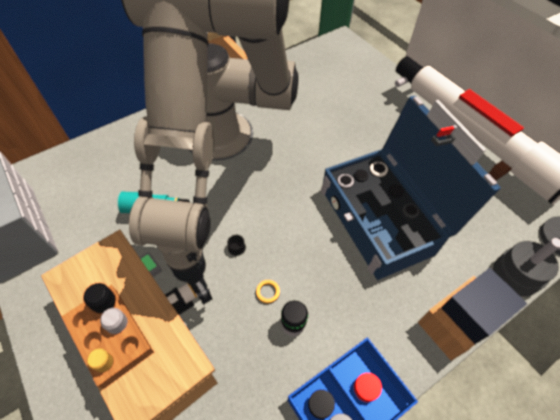

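```bash
python3 -m pendant '0 0 0 0 0 0 0.03; 0 0 0 0 0 0 0.03; 0 0 0 0 0 0 0.03; 0 0 0 0 0 0 0.03; 0 0 0 0 0 0 0.03' 25
```

```text
time_s: 19.8
tool_pos: [0.4638, -0.3117, 0.0299]
tool_rot: [[-0.007, 0.003, 1.0], [-1.0, 0.0, -0.007], [-0.0, -1.0, 0.003]]
force: [0.2, 0.9, 6.1]
grip_width: 0.0336
```

```bash
python3 -m pendant '0 0 0 0 0.006 0 0.03; 0 0 0 0 0.017 0 0.03; 0 0 0 0 0.029 0 0.03; 0 0 0 0 0.041 0 0.03; 0 0 0 0 0.053 0 0.03; 0 0 0 0 0.065 0 0.03; 0 0 0 0 0.077 0 0.03; 0 0 0 0 0.089 0 0.03; 0 0 0 0 0.098 0 0.03; 0 0 0 0 0.102 0 0.03; 0 0 0 0 0.102 0 0.03;0 0 0 0 0.102 0 0.055; 0 0 0 0 0.102 0 0.055; 0 0 0 0 0.102 0.03 0.055; 0 0 0 0 0.102 0.07 0.055; 0 0 0 0 0.102 0.11 0.07; 0 0 0 0 0.09 0.15 0.085; 0 0 0 0 0.08 0.19 0.085; 0 0 0 0 0.08 0.20 0.085; 0 0 0 0 0.08 0.20 0.085'; python3 - <<'E'
from h import *
s=state();print(s['joints'],s['tool_pos'],s['force'])
c=wrist();save(c,'w17')
for n,z in [('finder_eye',.045),('finder_grip',.045),('finder_objective',.045),('shelf_edge',.105)]:
    for r in pinpoint(c,n)[:2]: print(n,r['p'],r['pixel'],onz(c,r['pixel'],z))
for cc in (capture('scene'),capture('top')):
  save(cc,'x17_%d'%cc['shot'])
  for n,z in [('finder_eye',.045),('finder_grip',.045),('finder_objective',.045)]:
    for r in pinpoint(cc,n)[:3]: print(n,r['p'],r['pixel'],onz(cc,r['pixel'],z))
E
```

```text
time_s: 22.3
tool_pos: [0.463, -0.2309, 0.2285]
tool_rot: [[-0.007, 0.002, 1.0], [-1.0, 0.002, -0.007], [-0.002, -1.0, 0.002]]
force: [0.1, 0.3, -0.4]
grip_width: 0.0848
[-0.6124  0.3301  1.5497  0.0027  1.2617 -0.6065] [ 0.463  -0.2309  0.2285] [ 0.1269  0.3191 -0.3862]
finder_eye 0.65 [31.5, 170.5] [ 0.2351 -0.2208  0.045 ]
finder_eye 0.62 [277.7, 136.5] [ 0.4631 -0.1914  0.045 ]
finder_grip 0.77 [279.3, 237.2] [ 0.4639 -0.2884  0.045 ]
finder_objective 0.86 [282.4, 320.6] [ 0.4666 -0.3817  0.045 ]
shelf_edge 0.64 [280.6, 368.0] [ 0.4642 -0.3899  0.105 ]
shelf_edge 0.24 [218.2, 108.9] [ 0.4204 -0.1662  0.105 ]
finder_eye 0.96 [190.9, 203.3] [ 0.232  -0.2104  0.045 ]
finder_eye 0.56 [238.1, 260.1] [ 0.4573 -0.1906  0.045 ]
finder_grip 0.65 [156.7, 202.9] [ 0.1772 -0.2898  0.045 ]
finder_grip 0.59 [204.3, 282.1] [ 0.4624 -0.2913  0.045 ]
finder_grip 0.3 [172.2, 301.9] [ 0.4644 -0.3798  0.045 ]
finder_objective 0.95 [123.2, 203.8] [ 0.1275 -0.3693  0.045 ]
finder_objective 0.9 [171.1, 302.0] [ 0.4632 -0.3821  0.045 ]
finder_eye 0.69 [332.2, 185.6] [ 0.4645 -0.1965  0.045 ]
finder_grip 0.63 [367.2, 288.9] [ 0.1704 -0.2861  0.045 ]
finder_grip 0.57 [366.2, 184.6] [ 0.4654 -0.294   0.045 ]
finder_objective 0.94 [395.6, 184.9] [ 0.4628 -0.3782  0.045 ]
finder_objective 0.72 [400.1, 308.4] [ 0.1144 -0.3764  0.045 ]
```

View pics/w17.png

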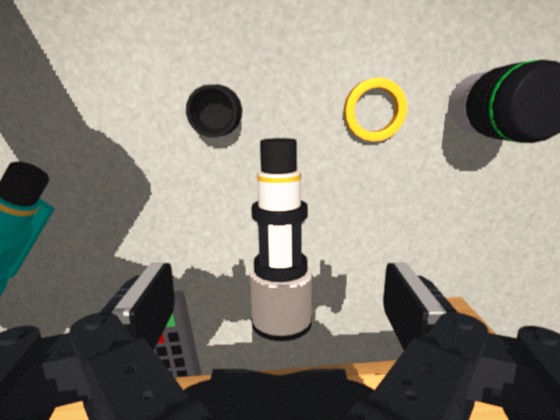

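```bash
python3 -m pendant '0 0 0.7 0.0015 -0.03 -0.03 0.075; 0 0 1.5 0.0015 -0.057 -0.06 0.07; 0 0 1.5 0.0015 -0.057 -0.1 0.07; 0 0 1.5 0.0015 -0.057 -0.14 0.07; 0 0 1.5 0.0015 -0.057 -0.175 0.07; 0 0 1.5 0.0015 -0.057 -0.195 0.07;0 0 1.5 0.0015 -0.057 -0.2 0.07;0 0 1.5 0.0015 -0.057 -0.2 0.07' 20; python3 - <<'E'
from h import *
s=state();print(s['joints'],s['tool_pos'],s['force'])
c=wrist();save(c,'w18')
E
```

```text
time_s: 23.95
tool_pos: [0.4651, -0.2886, 0.0295]
tool_rot: [[0.02, 0.003, 1.0], [-1.0, 0.001, 0.02], [-0.001, -1.0, 0.003]]
force: [0.7, -0.3, 1.1]
grip_width: 0.0702
[-0.6968  0.6203  1.6966  0.0032  0.8233 -0.7186] [ 0.4651 -0.2886  0.0295] [ 0.6916 -0.2958  1.0592]
```

View pics/w18.png

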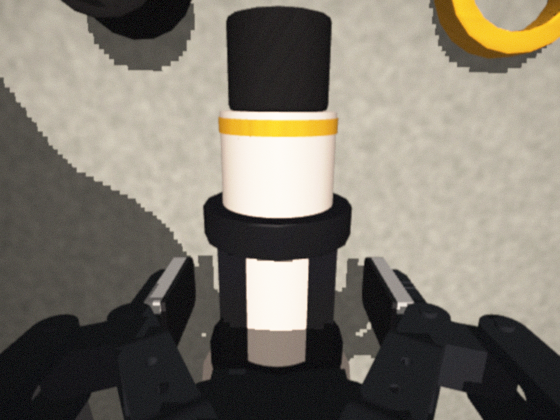

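```bash
python3 -m pendant '0 0 0 0 0 0 0.035; 0 0 0 0 0 0 0.035; 0 0 0 0 0 0 0.035; 0 0 0 0 0 0 0.035; 0 0 0 0 0 0 0.035' 50; python3 -m pendant '0 0 0 0 0 0.005 0.035; 0 0 0 0 0.005 0.012 0.035; 0 0 0 0 0.015 0.025 0.035; 0 0 0 0 0.03 0.045 0.035; 0 0 0 0 0.045 0.075 0.035; 0 0 0 0 0.06 0.105 0.035; 0 0 0 0 0.075 0.14 0.035; 0 0 0 0 0.09 0.18 0.035; 0 0 0 0 0.1 0.2 0.035; 0 0 0 0 0.1 0.2 0.035'; python3 - <<'E'
from h import *
s=state();print(s['joints'],s['tool_pos'],s['force'],s['grip_width'])
c=wrist();save(c,'w19');save(capture('scene'),'s19')
for n in ['finder_eye','finder_grip']:
    for r in pinpoint(c,n)[:2]: print(n,r['p'],r['pixel'],onz(c,r['pixel'],s['tool_pos'][2]+.016))
E
```

```text
time_s: 24.62
tool_pos: [0.4652, -0.2888, 0.0302]
tool_rot: [[0.02, 0.003, 1.0], [-1.0, 0.0, 0.02], [-0.0, -1.0, 0.003]]
force: [-0.8, 0.4, 5.4]
grip_width: 0.0393
time_s: 25.88
tool_pos: [0.4653, -0.1876, 0.231]
tool_rot: [[0.021, 0.006, 1.0], [-1.0, -0.001, 0.021], [0.001, -1.0, 0.006]]
force: [-0.3, 0.5, -4.5]
grip_width: 0.0395
[-0.5376  0.2965  1.5912  0.0024  1.2488 -0.5594] [ 0.4653 -0.1876  0.231 ] [-0.2807  0.5171 -4.4903] 0.03948257701264313
finder_eye 0.91 [38.2, 208.7] [ 0.3758 -0.1585  0.247 ]
finder_eye 0.79 [280.3, 18.9] [ 0.4639 -0.093   0.247 ]
finder_grip 0.58 [278.0, 284.5] [ 0.4651 -0.1881  0.247 ]
```

View pics/w19.png

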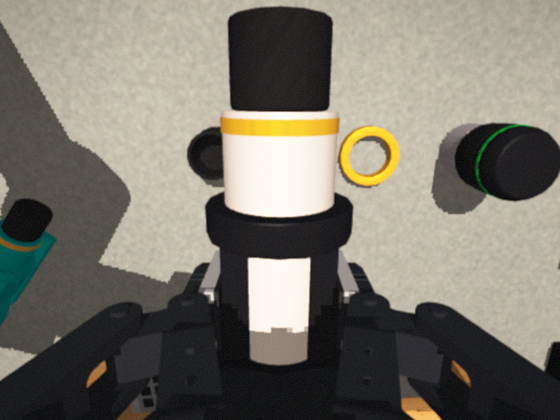

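View pics/s19.png

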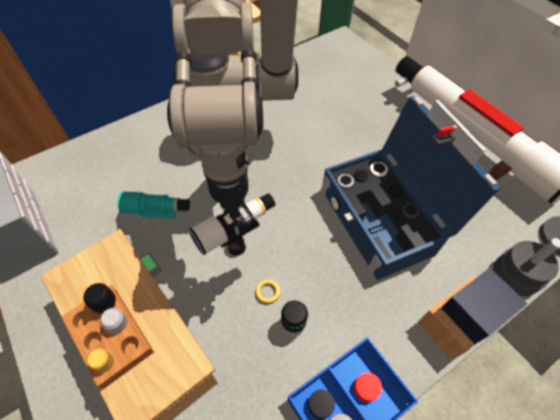

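```bash
python3 - <<'E'
from h import *
s=capture('scene');t=capture('top')
for c,n in ((s,'s'),(t,'t')):
    for nm in ['cradle','case','lid_hinge','lip']:
        for r in pinpoint(c,nm)[:2]: print(n,nm,r['p'],r['pixel'])
cx=np.array([np.cos(1.3858),np.sin(1.3858),0]);cy=np.array([-cx[1],cx[0],0]);O=np.array([.5484,.2065,0])
z=np.array([0,0,1])
P=np.array([O+a*cx+b*cy+.1*z for a in(-.0925,.0925) for b in (-.16,.16)])
cr=O-.0275*cx
Q=[cr+.084*z-.022*z*0+y*cy+x*cx for (x,y) in [(-.0345,-.1),(.0345,-.1),(-.0345,-.034),(.0345,-.034),(-.056,-.034),(.056,-.034),(-.056,.041),(.056,.041),(-.024,.041),(.024,.041),(-.024,.1),(.024,.1)]]
print(proj(s,[cr+.022*z]),proj(t,[cr+.022*z]))
for c,n,b in ((s,'s',(310,120,500,290)),(t,'t',(80,50,260,230))):
    im=c['frame'][b[1]:b[3],b[0]:b[2],::-1];k=580/(b[3]-b[1]);im=cv2.resize(im,None,fx=k,fy=k,interpolation=cv2.INTER_CUBIC)
    for q in proj(c,P): cv2.circle(im,tuple(int(v) for v in (q-[b[0],b[1]]+.5)*k),3,(0,255,0),1)
    for q in proj(c,Q): cv2.circle(im,tuple(int(v) for v in (q-[b[0],b[1]]+.5)*k),3,(0,255,255),1)
    cv2.imwrite('pics/case20'+n+'.png',im)
E
```

```text
s cradle 0.6 [456.4, 123.9]
s cradle 0.57 [377.1, 230.1]
s lid_hinge 0.72 [413.2, 188.8]
s lip 0.55 [453.5, 125.5]
t cradle 0.93 [204.6, 144.7]
t case 0.63 [314.0, 124.0]
t case 0.61 [194.8, 161.2]
t lid_hinge 0.57 [153.1, 149.5]
t lip 0.85 [106.4, 126.9]
t lip 0.25 [202.5, 143.5]
[[368.1126 220.1678]] [[201.9911 162.4332]]
```

View pics/case20s.png

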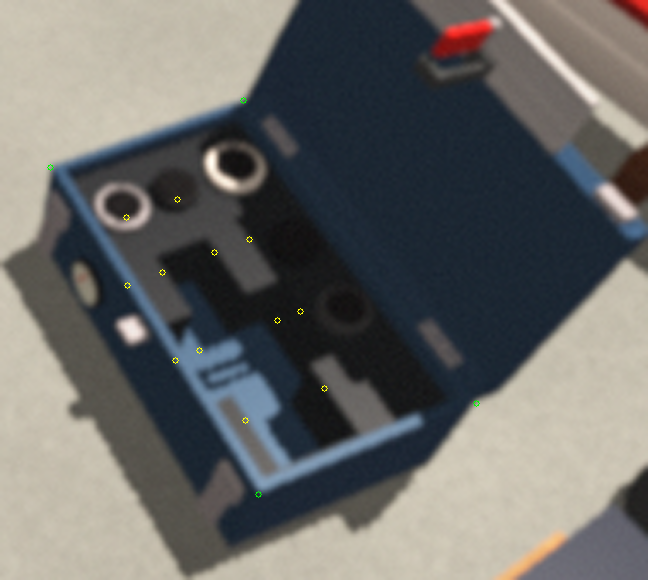

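View pics/case20t.png

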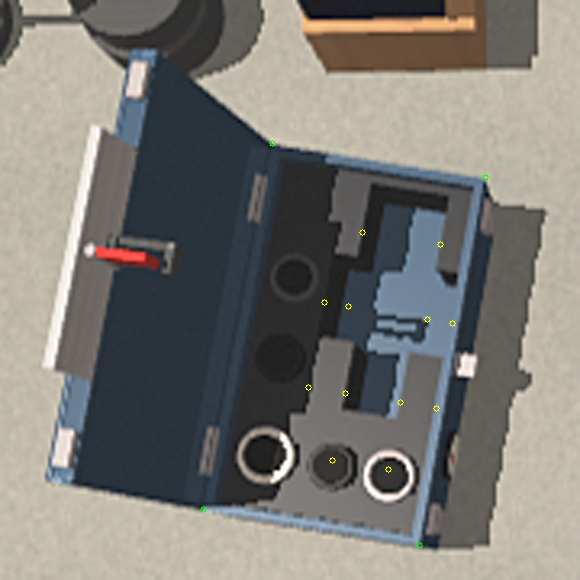

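```bash
python3 - <<'E'
from h import *
t=capture('top');s=capture('scene')
cx=np.array([np.cos(1.3858),np.sin(1.3858),0]);cy=np.array([-cx[1],cx[0],0]);O=np.array([.5484,.2065,0])
def cc(P): d=P-O;return (round(d@cx*1e3,1),round(d@cy*1e3,1))
k=580/180
for nm,p in [('far end L',(372,186)),('far R',(447,195)),('pocket far L',(360,258)),('pocket far L2',(335,250)),('R pocket far',(441,272)),('pocket near L',(362,345)),('pocket near L2',(320,337)),('pocket near R',(405,352)),('narrow end L',(357,410)),('narrow end R',(395,417))]:
    print(nm,cc(onz(t,np.array(p)/k-.5+[80,50],.084)))
k=580/170
for nm,p in [('pocket near back',(245,292)),('pocket near L',(212,243)),('narrowend L',(0,0)),('pocket near frontR',(160,257)),('pocket far back2',(313,360)),('pocket far backinner',(335,355))]:
    print('s',nm,cc(onz(s,np.array(p)/k-.5+[310,120],.084)))
b=(150,80,250,190)
for c,n,b in ((s,'s',(320,145,430,255)),(t,'t',(165,90,245,190))):
    im=c['frame'][b[1]:b[3],b[0]:b[2],::-1].astype(float);im=255*(im/255)**.6;k=min(590/(b[3]-b[1]),6)
    cv2.imwrite('pics/cr21'+n+'.png',cv2.resize(im.astype(np.uint8),None,fx=k,fy=k,interpolation=cv2.INTER_CUBIC))
E
```

```text
far end L (np.float64(6.1), np.float64(-141.5))
far R (np.float64(-59.5), np.float64(-144.4))
pocket far L (np.float64(5.0), np.float64(-77.2))
pocket far L2 (np.float64(27.6), np.float64(-80.6))
R pocket far (np.float64(-66.2), np.float64(-76.6))
pocket near L (np.float64(-10.3), np.float64(-2.5))
pocket near L2 (np.float64(26.6), np.float64(-3.4))
pocket near R (np.float64(-47.9), np.float64(-2.6))
narrow end L (np.float64(-16.2), np.float64(53.8))
narrow end R (np.float64(-49.4), np.float64(54.4))
s pocket near back (np.float64(-1.6), np.float64(-1.1))
s pocket near L (np.float64(-0.7), np.float64(50.2))
s narrowend L (np.float64(-36.8), np.float64(365.5))
s pocket near frontR (np.float64(-46.1), np.float64(54.7))
s pocket far back2 (np.float64(12.9), np.float64(-75.1))
s pocket far backinner (np.float64(30.7), np.float64(-77.9))
```

View pics/cr21t.png

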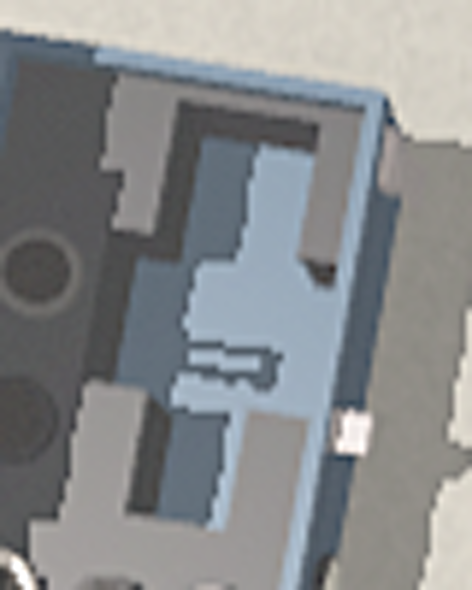

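View pics/cr21s.png

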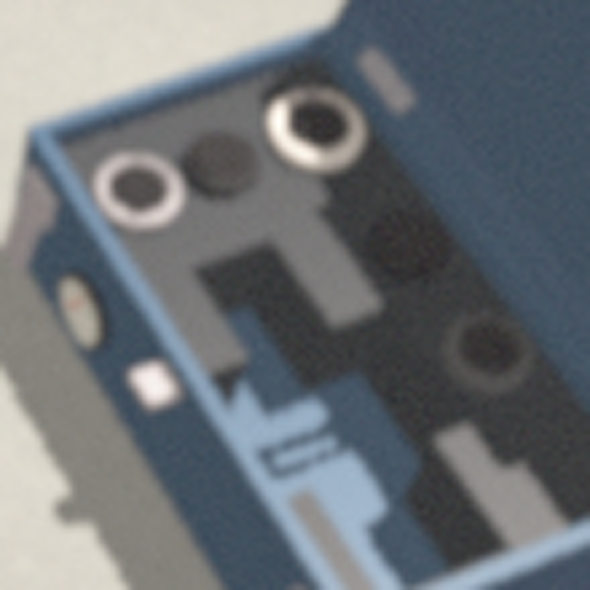

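```bash
cat > cro.py <<'E'
from h import *
cx=np.array([np.cos(1.3858),np.sin(1.3858),0]);cy=np.array([-cx[1],cx[0],0]);O=np.array([.5484,.2065,0]);z=np.array([0,0,1])
def cc(P): d=P-O;return np.array([d@cx*1e3,d@cy*1e3]).round(1)
def poly(y0,zz,x0=-.0275):
    a=[(-.0345,-.1),(.0345,-.1),(.0345,-.034),(.056,-.034),(.056,.041),(.024,.041),(.024,.1),(-.024,.1),(-.024,.041),(-.056,.041),(-.056,-.034),(-.0345,-.034)]
    return np.array([O+(x0+x)*cx+(y0+y)*cy+zz*z for x,y in a])
E
python3 - <<'E'
from cro import *
t=capture('top');s=capture('scene')
print(cc(onz(t,(204.6,144.7),.022)),cc(onz(s,(377.1,230.1),.022)))
for c in (s,t):
    for r in pinpoint(c,'cradle')[:2]: print(r['p'],cc(onz(c,r['pixel'],.022)))
for c,n,b in ((s,'s',(320,145,430,255)),(t,'t',(165,90,245,190))):
    im=c['frame'][b[1]:b[3],b[0]:b[2],::-1].astype(float);im=255*(im/255)**.6;k=min(590/(b[3]-b[1]),6)
    im=cv2.resize(im.astype(np.uint8),None,fx=k,fy=k,interpolation=cv2.INTER_CUBIC)
    q=(proj(c,poly(-.044,.084))-[b[0],b[1]]+.5)*k
    cv2.polylines(im,[q.astype(int)],True,(0,0,255),1)
    q=(proj(c,poly(-.044,.022))-[b[0],b[1]]+.5)*k
    cv2.polylines(im,[q.astype(int)],True,(0,255,0),1)
    cv2.imwrite('pics/cr22'+n+'.png',im)
E
```

```text
[-25.7 -53. ] [-21.3 -37.7]
0.73 [-25.8 -38.8]
0.21 [-257.6  171.2]
0.7 [-24.7 -58.6]
```

View pics/cr22t.png

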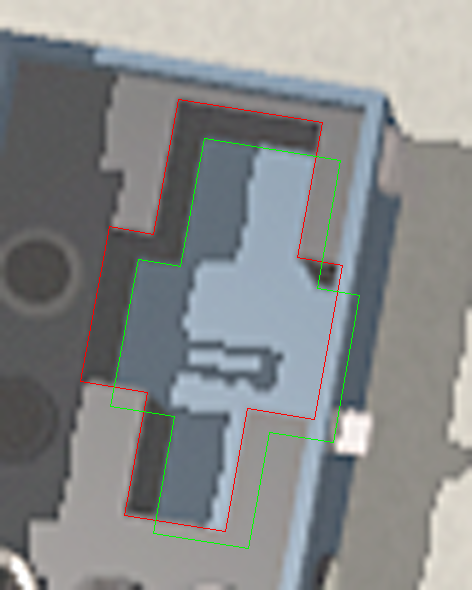

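View pics/cr22s.png

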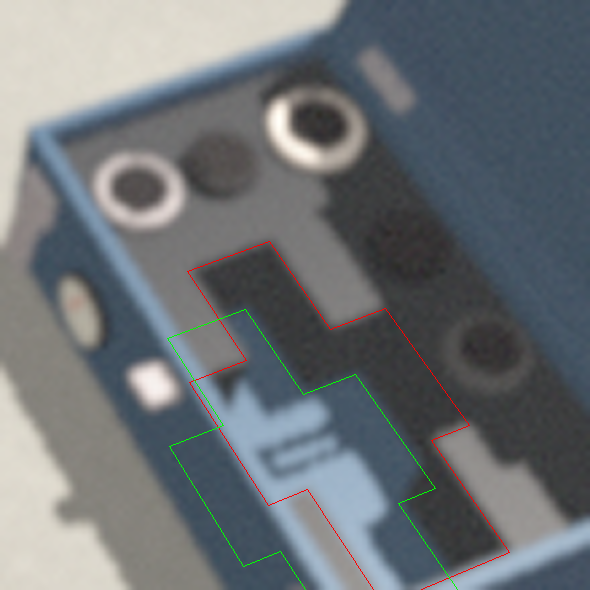

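```bash
python3 -m pendant '0 0 5 0.008 0.02 0 0.035; 0 0 13 0.02 0.06 0 0.035; 0 0 22 0.034 0.1 0 0.035; 0 0 31 0.047 0.14 0 0.035; 0 0 40 0.061 0.18 0 0.035; 0 0 49 0.074 0.22 0 0.035; 0 0 58 0.088 0.26 0 0.035; 0 0 67 0.101 0.3 0 0.035; 0 0 75 0.115 0.34 0 0.035; 0 0 78.2 0.1213 0.359 0 0.035; 0 0 78.2 0.1213 0.359 0 0.035; 0 0 78.2 0.1213 0.359 0 0.035'; cat > chk.py <<'E'
from cro import *
st=state();p=np.array(st['tool_pos']);R=np.array(st['tool_rot']);print(st['joints'],p,st['force'],st['grip_width'])
print('TCP case xy',cc(p),'target -27.5 -44; toolz vs cx err deg',np.degrees(np.arctan2(R[1,2],R[0,2])-1.3858),R)
E
python3 - <<'E'
from chk import *
h=p[2]+.015
for nm in ('scene','top','wrist'):
    c=wrist() if nm=='wrist' else capture(nm);save(c,nm+'23')
    for n in ['finder_eye','finder_grip','finder_objective']:
        for r in pinpoint(c,n)[:1]: print(nm,n,round(r['p'],2),r['pixel'],cc(onz(c,r['pixel'],h)))
E
```

```text
time_s: 28.38
tool_pos: [0.5859, 0.1696, 0.2289]
tool_rot: [[0.982, -0.001, 0.187], [-0.187, 0.002, 0.982], [-0.002, -1.0, 0.001]]
force: [-0.5, 0.1, -4.1]
grip_width: 0.0394
[ 0.1552  0.5022  1.2773  0.0019  1.3632 -1.228 ] [0.5859 0.1696 0.2289] [-0.4606  0.1143 -4.1178] 0.039424051065923255
TCP case xy [-29.4 -43.6] target -27.5 -44; toolz vs cx err deg -0.17128353277407754 [[ 0.9824 -0.0014  0.1869]
 [-0.1869  0.0017  0.9824]
 [-0.0017 -1.      0.0014]]
scene finder_eye 0.93 [191.5, 205.9] [-474.5   82.6]
scene finder_grip 0.95 [397.7, 185.6] [-29.5 -48.3]
scene finder_objective 0.86 [118.2, 200.4] [-619.3  160.7]
top finder_eye 0.97 [343.3, 266.6] [-446.1  221.4]
top finder_grip 0.7 [186.5, 127.9] [-24.2 -43.8]
top finder_objective 0.92 [195.3, 93.6] [ -30.  -130.1]
wrist finder_eye 0.65 [279.3, 17.0] [-29.5  52.5]
wrist finder_grip 0.69 [279.6, 281.0] [-29.5 -42.6]
```

View pics/wrist23.png

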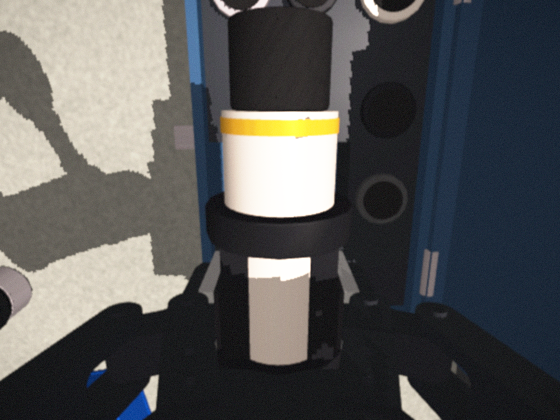

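View pics/scene23.png

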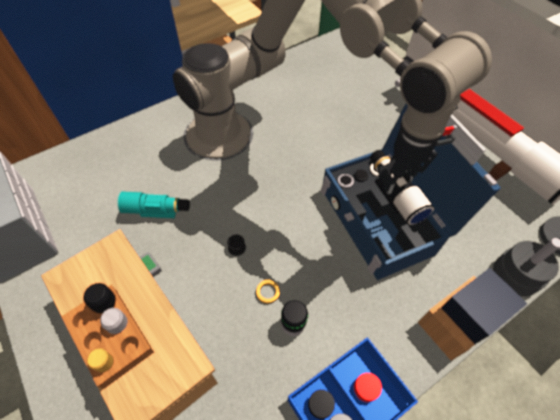

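```bash
python3 -m pendant '0 0 0.2 0.0016 0.0017 -0.03 0.035; 0 0 0.2 0.0016 0.0017 -0.06 0.035; 0 0 0.2 0.0016 0.0017 -0.085 0.035; 0 0 0.2 0.0016 0.0017 -0.095 0.035; 0 0 0.2 0.0016 0.0017 -0.095 0.035'; python3 - <<'E'
from chk import *
h=p[2]+.015
for nm in ('scene','top','wrist'):
    c=wrist() if nm=='wrist' else capture(nm);save(c,nm+'24')
    for n in ['finder_eye','finder_grip','finder_objective']:
        for r in pinpoint(c,n)[:1]: print(nm,n,round(r['p'],2),r['pixel'],cc(onz(c,r['pixel'],h)))
E
```

```text
time_s: 29.6
tool_pos: [0.5877, 0.1723, 0.1339]
tool_rot: [[0.983, -0.001, 0.182], [-0.182, 0.002, 0.983], [-0.002, -1.0, 0.002]]
force: [0.1, -0.1, -4.3]
grip_width: 0.0394
[ 0.1589  0.5864  1.404   0.0028  1.1523 -1.2303] [0.5877 0.1723 0.1339] [ 0.0796 -0.0787 -4.2786] 0.03936720690814893
TCP case xy [-26.4 -44.9] target -27.5 -44; toolz vs cx err deg 0.12500548145903406 [[ 0.9833 -0.0014  0.1818]
 [-0.1818  0.0023  0.9833]
 [-0.0018 -1.      0.002 ]]
scene finder_eye 0.82 [187.8, 202.9] [-477.8  163. ]
scene finder_grip 0.59 [389.0, 206.7] [-23.3 -44.6]
scene finder_objective 0.69 [121.7, 203.2] [-629.5  227.2]
top finder_eye 0.77 [342.7, 267.6] [-460.1  228.5]
top finder_grip 0.71 [195.1, 134.1] [-23.9 -52.5]
top finder_objective 0.71 [201.7, 103.5] [ -26.4 -136.2]
wrist finder_eye 0.83 [279.6, 15.3] [-27.4  51.8]
wrist finder_grip 0.57 [278.8, 281.8] [-27.4 -44.6]
```

View pics/wrist24.png

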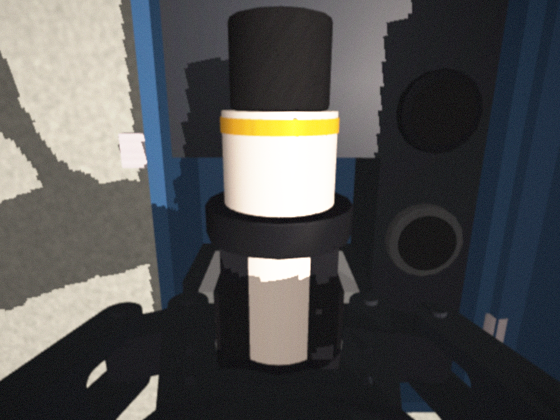

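```bash
python3 - <<'E'
import cv2
a=cv2.imread('pics/scene24.png')[145:255,320:430];b=cv2.imread('pics/top24.png')[90:200,140:250]
cv2.imwrite('pics/c24.png',cv2.hconcat([cv2.resize(i,(400,400),interpolation=cv2.INTER_CUBIC) for i in (a,b)]))
E
```

```text
(no output)
```

View pics/c24.png

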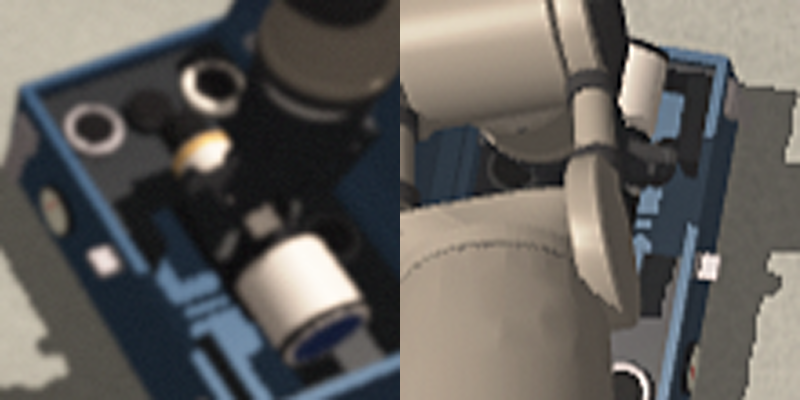

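```bash
python3 -m pendant '0 0 0 0 -0.0003 -0.012 0.035; 0 0 0 0 -0.0005 -0.027 0.035; 0 0 0 0 -0.0005 -0.04 0.035; 0 0 0 0 -0.0005 -0.04 0.035'; python3 chk.py; python3 -m pendant '0 0 0 0 0 -0.01 0.035; 0 0 0 0 0 -0.02 0.035; 0 0 0 0 0 -0.03 0.035; 0 0 0 0 0 -0.034 0.035; 0 0 0 0 0 -0.034 0.035'; python3 chk.py
```

```text
time_s: 30.7
tool_pos: [0.5866, 0.1716, 0.0922]
tool_rot: [[0.983, -0.004, 0.182], [-0.182, 0.002, 0.983], [-0.005, -1.0, 0.001]]
force: [0.4, -0.0, -5.6]
grip_width: 0.0395
[ 0.1579  0.6316  1.4488  0.0029  1.0651 -1.2313] [0.5866 0.1716 0.0922] [ 0.3543 -0.0101 -5.5651] 0.039549677685234826
TCP case xy [-27.3 -44. ] target -27.5 -44; toolz vs cx err deg 0.11862416558497882 [[ 0.9833 -0.0043  0.1819]
 [-0.1819  0.0019  0.9833]
 [-0.0046 -1.      0.0011]]
time_s: 31.32
tool_pos: [0.5876, 0.1717, 0.0598]
tool_rot: [[0.983, -0.001, 0.182], [-0.182, 0.002, 0.983], [-0.002, -1.0, 0.002]]
force: [0.6, -0.1, -4.1]
grip_width: 0.0393
[ 0.158   0.6711  1.4767  0.003   0.9947 -1.2316] [0.5876 0.1717 0.0598] [ 0.585  -0.1315 -4.0764] 0.03934993850652179
TCP case xy [-27.  -44.9] target -27.5 -44; toolz vs cx err deg 0.12189730432120954 [[ 0.9833 -0.0013  0.1819]
 [-0.1818  0.0023  0.9833]
 [-0.0017 -1.      0.002 ]]
```

```bash
python3 -m pendant '0 0 0 0 0 -0.002 0.035; 0 0 0 0 0 -0.004 0.035; 0 0 0 0 0 -0.0055 0.035; 0 0 0 0 0 -0.0055 0.035'; python3 -m pendant '0 0 0 0 0 -0.001 0.035; 0 0 0 0 0 -0.002 0.035;0 0 0 0 0 -0.002 0.035'; python3 -m pendant '0 0 0 0 0 -0.001 0.035; 0 0 0 0 0 -0.001 0.035'
```

```text
time_s: 31.82
tool_pos: [0.5876, 0.1718, 0.0545]
tool_rot: [[0.983, -0.001, 0.182], [-0.182, 0.002, 0.983], [-0.001, -1.0, 0.002]]
force: [0.0, 0.2, -4.8]
grip_width: 0.039
time_s: 32.2
tool_pos: [0.5876, 0.1718, 0.0525]
tool_rot: [[0.983, -0.001, 0.182], [-0.182, 0.002, 0.983], [-0.001, -1.0, 0.002]]
force: [-0.2, -0.1, -4.8]
grip_width: 0.0395
time_s: 32.45
tool_pos: [0.5878, 0.1718, 0.0522]
tool_rot: [[0.983, -0.0, 0.182], [-0.182, 0.002, 0.983], [-0.001, -1.0, 0.002]]
force: [-2.4, -0.1, 1.9]
grip_width: 0.0392
```

```bash
python3 -m pendant '0 0 0 0 0 -0.0005 0.035; 0 0 0 0 0 -0.0005 0.041; 0 0 0 0 0 -0.0005 0.046;0 0 0 0 0 -0.0005 0.058; 0 0 0 0 0 -0.0005 0.058; 0 0 0 0 0 -0.0005 0.058'; python3 - <<'E'
from chk import *
c=wrist();save(c,'w25')
E
```

```text
time_s: 33.2
tool_pos: [0.5877, 0.1718, 0.0511]
tool_rot: [[0.983, -0.001, 0.182], [-0.182, 0.002, 0.983], [-0.001, -1.0, 0.002]]
force: [0.0, 0.8, 0.1]
grip_width: 0.0581
[ 0.158   0.6823  1.4833  0.003   0.9763 -1.2317] [0.5877 0.1718 0.0511] [0.0412 0.7687 0.1133] 0.05806907556480631
TCP case xy [-26.9 -45.1] target -27.5 -44; toolz vs cx err deg 0.12188278179179489 [[ 0.9833 -0.0007  0.1819]
 [-0.1818  0.0024  0.9833]
 [-0.0011 -1.      0.0023]]
```

View pics/w25.png

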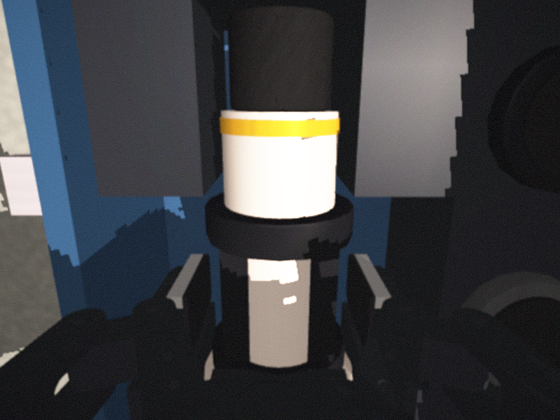

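Released, with the finder seated. Now I'll go straight up and back away, then check.

```bash
python3 -m pendant '0 0 0 0 0 0.01 0.058; 0 0 0 0 0 0.03 0.058; 0 0 0 0 0 0.06 0.058; 0 0 0 0 0 0.1 0.058; 0 0 0 0 0 0.15 0.058; 0 0 0 0 0 0.2 0.058; 0 0 0 -0.03 -0.05 0.22 0.058; 0 0 0 -0.06 -0.1 0.22 0.058; 0 0 0 -0.09 -0.15 0.22 0.058; 0 0 0 -0.12 -0.2 0.22 0.058; 0 0 0 -0.14 -0.25 0.22 0.058; 0 0 0 -0.14 -0.25 0.22 0.058'; python3 - <<'E'
from cro import *
from fitcase import pts
p=[0.5484,0.2065,1.3858,1.75]
for c,n,b in ((capture('scene'),'s',(300,90,500,260)),(capture('top'),'t',(80,50,280,230))):
    save(c,n+'26')
    for nm in ['finder_eye','finder_grip','finder_objective']:
        for r in pinpoint(c,nm)[:3]:
            q=cc(onz(c,r['pixel'],.067))
            if abs(q).max()<250: print(n,nm,round(r['p'],2),q)
    k=min(590/(b[3]-b[1]),3.4)
    im=cv2.resize(c['frame'][b[1]:b[3],b[0]:b[2],::-1],None,fx=k,fy=k,interpolation=cv2.INTER_CUBIC)
    L=np.array([(0,-.16,.022),(0,.16,.022),(-.185,-.16,.022),(-.185,.16,.022),(-.23,-.085,0),(-.23,.085,0),(-.185,-.16,0),(-.185,.16,0)])
    for q in proj(c,pts(p,L)): cv2.circle(im,tuple(int(v) for v in (q-[b[0],b[1]]+.5)*k),3,(0,255,0),1)
    cv2.polylines(im,[((proj(c,poly(-.044,.084))-[b[0],b[1]]+.5)*k).astype(int)],True,(0,0,255),1)
    for q in proj(c,[O-.0275*cx+(-.044+d)*cy+.067*z for d in(-.095,0,.095)]): cv2.circle(im,tuple(int(v) for v in (q-[b[0],b[1]]+.5)*k),4,(0,255,255),1)
    cv2.imwrite('pics/fin26'+n+'.png',im)
print(state()['tool_pos'],state()['time_s'])
E
```

```text
time_s: 34.75
tool_pos: [0.4466, -0.0809, 0.2721]
tool_rot: [[0.982, 0.0, 0.187], [-0.187, 0.001, 0.982], [0.0, -1.0, 0.001]]
force: [0.1, 0.6, 0.3]
grip_width: 0.0577
s finder_eye 0.64 [-20.1  51.6]
s finder_grip 0.57 [-31.6 -45.2]
s finder_objective 0.68 [ -26.2 -127.8]
t finder_eye 0.58 [-31.6  52.3]
t finder_grip 0.79 [-25.3 -47.1]
t finder_objective 0.74 [ -24.4 -141.9]
[ 0.4479 -0.0776  0.271 ] 35.25
```

View pics/fin26s.png

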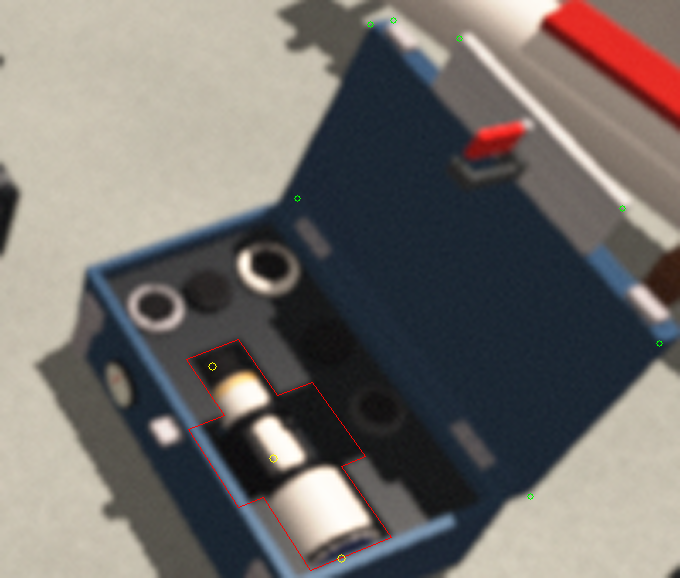

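View pics/fin26t.png

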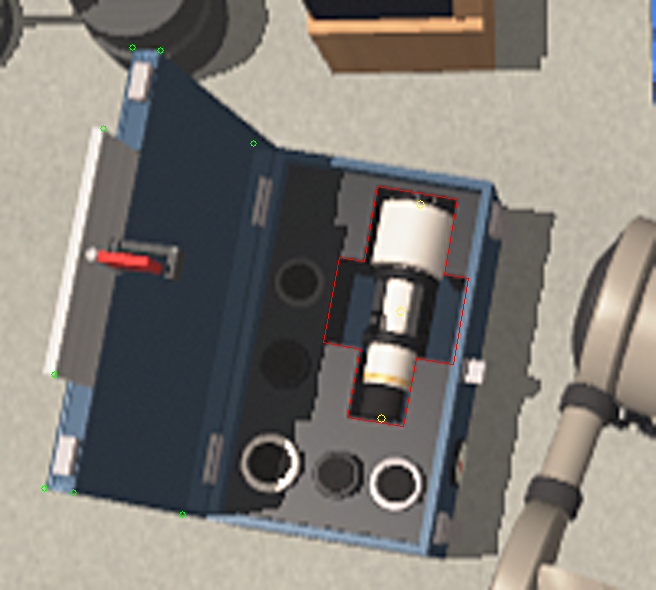

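View pics/t26.png

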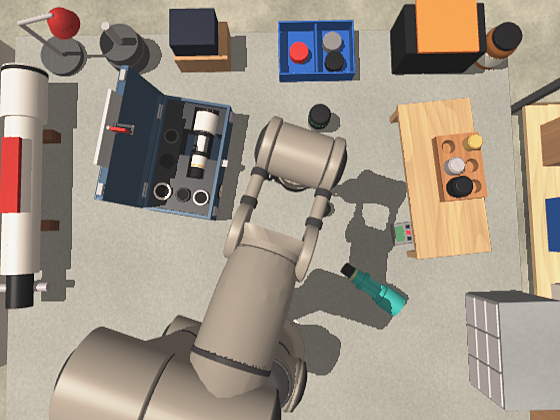

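```bash
python3 - <<'E'
from h import *
c=capture('scene')
for n in ['eyecup','t_ring','eyepiece_big','handset']: print(n,pinpoint(c,n)[:1])
print(sign_off())
E
```

```text
eyecup [{'pixel': [238.5, 246.0], 'p': 0.63}]
t_ring [{'pixel': [267.8, 291.5], 'p': 0.8}]
eyepiece_big [{'pixel': [291.9, 325.8], 'p': 0.83}]
handset [{'pixel': [135.5, 277.8], 'p': 0.77}]
the job is handed in; nothing more can be done
None
```

The lid is open at its stop and the white finder is seated in its cradle. I handed the job in at about 35 s of the 72 s.

**Lid:** I held the catch's paddle aside while lifting the lip, then swung the lid back until it met its stop. That contact briefly read about 70 N at the wrist, under the 120 N limit. In the last pictures the lid's outline matches an angle of 1.75 rad.

**Finder:** I slid it out from under the shelf by its eyepiece end, then gripped it by the saddle and carried it to the case. I lowered it in steps of 2 mm or less until it touched down. The tool height at contact matched the foot resting on the case floor. The objective is in the wide end, and both views show the finder inside the trough outline.

**Checks that disagreed:**
- The networks' cradle point was up to about 15 mm off along the trough, so I located the cradle from its foam outline, which fitted in both views.
- Their final finder points scattered by up to about 12 mm. The view from above agreed best with the target: grip and objective were within about 3 mm, and the eyepiece end within about 4 mm.

**Other things:** The eyecup, T-ring, big eyepiece and handset were found within 4 pixels of where they started. The eyepieces in the rack and the blue filter look unmoved in the overall view, but I did not measure them.

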